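# Latch the instrument case

## Robot

A 6-joint arm with a two-finger parallel gripper is mounted at the origin on the work surface. World frame = base frame: x ahead of the robot, y to its left, z up, the work surface at z = 0. Lengths are in mm, angles in rad, forces in N, time in s.
With the tool pointing down it reaches from about 325 to 750 mm from the base axis. Payload 7.6 kg.
Tool frame: the origin (TCP) lies midway between the tips of the shut fingers; the grasp point (between the pads) lies r.pinch_z behind it (r.pinch_z is the distance from the TCP to the grasp point, in mm); z points along the fingers, x is the direction in which the jaws open and shut, and the axes are right-handed (so a half turn about z gives the same grasp; the last joint's range is limited). The gripper opens to 85 mm and grips with 20 to 120 N. Pads are 22 mm wide; open, the fingers measure 114 mm over their backs; the gripper's body (76 mm by 85 mm) begins 54 mm behind the grasp point. The pads swing forward as they close: fully open they stand 13 mm farther back than shut.
Start: joints at [-1.249, 0.052, 1.401, -0, 1.689, -0.07], TCP at [200.499, -485.231, 200.023] pointing down, gripper open.
Joint ranges: [-2.9, 2.9], [-0.91, 2.17], [0.12, 2.37], [-1.06, 4.2], [0.26, 2.73], [-2.93, 2.93]. Speed limits (rad/s): [2.57, 2.57, 3.01, 3.14, 3.14, 3.14].

## Interface

Orientations are given as a 3x3 rotation matrix whose columns are the frame's x, y, z axes.
In Python, from cell import sensors, eyes, job_done, r gives the robot as it stands. The module is installed in compiled form; this text tells all that it offers.
- The arm moves only by the tool jog_arm, never from a script. Its argument "plan" is a list of rows, each a list of 3 entries, a list of its own where there are three numbers: the closure, from 0 (fully open) to 1 (shut), then the shift along the tool's x, y, z in cm, then the turn about the tool's z in rad. In form: [[fingers, [dx, dy, dz], roll], ...]. A call has exactly 10 rows; each row shifts and turns the commanded pose from where the row before left it, along the tool's axes as they then stand; what a row does not reach is not made up. A row lasts 1/12 s, in which the tool goes at most 41.7 mm and 7.16 degrees, less where a joint would pass 70% of its speed; a pose out of reach is approached as far as the arm can. A call is refused whole if a number of a shift passes 4.17 or a number of a turn 0.125, either way. A call with a gripper value outside its range is refused whole. The fingers move at their own pace and stop on an object; "grip_force" is the grip in N (left out, the last holds). Time passes only in rows, so rows that do not move let the fingers close, or fill a call up. It gives the time, the measured TCP pose, the force and the opening at its end, in the units of the state.
- sensors.read_state(): the state, without advancing time (a new reading comes with each control period).
- eyes.snapshot(name): name is "scene" or "top" or "wrist"; returns a dict with "frame" (480x640x3 uint8, blue, green, red), "fx", "fy", "cx", "cy" (pixels), "xyz" and "rotation" of the camera in the world. Camera axes: x right, y down, z forward; pixel columns grow to the right and rows downward; lengths in mm; the calibration is good to about 2 mm. A picture is of the moment at which its call begins. There is no depth.
- job_done(): hands the job in, once; it reports no verdict.
The state is a dict: "time": time; "joint_positions": joint angles; "qd": joint speeds; "tau": joint torques, N m; "tcp_pos": TCP position; "ee_rot": TCP orientation; "ft_force": force on the tool from outside, world axes, zero at the start; "torque": the same for the moment, N m; "gripper_width": finger opening in mm.
Only numpy, scipy, OpenCV 4.12 (cv2) and the standard library are available. Lean on these libraries where they do the work, as an engineer would, in place of code of your own. Each camera call takes 0.05 s, during which the arm holds its last target.

## Task

Close the black instrument case that stands on the bench: bring the latch's claw over the keeper bar on the ajar lid and feel its lip down into the slot behind the bar, without forcing it, and draw it back so that it hooks; then swing the lever back over centre and press it gently down until it lies home on its rubber rest, drawing the lid in. Never push or haul the claw against the keeper with more than 15 N, do not lean on the lid, leave the flask, beaker and weight where they stand, and let go at the end.

Things in the scene. Friction and masses are not known exactly. Their poses are not given: they have to be found in the camera images.
- case: Black plastic instrument case standing upright on the bench on its spine; heavy, does not move. 260 mm long (along its y), 180 mm high. Origin on the bench under the seam. Its x axis is level and points from the base shell (95 mm thick, x -95 to 0 mm, nearer the robot) to the lid shell (55 mm thick, x 0 to 55 mm when squeezed shut); z is up. A draw latch sits across the seam on top, in the middle (y = 0), and all of its parts move in the plane y = 0.
- lid_hinge (a joint): Angle of the lid about the spine along the case's y, 8 mm above the bench at the seam; 0 is squeezed fully shut, grows as the lid tips away from the base. A springy gasket holds it ajar at about 0.096 (18 mm gap at the top; 5 N at the keeper per mm of closing). Latched it lies between about 0.005 and 0.07, depending on the keeper's setting.
- lid: The lid shell, 55 x 260 x 174 mm. Origin on the spine hinge; turns with lid_hinge.
- lever_pivot (a point): Lever's axle (along the case's y), 35 mm on the base side of the seam and 12 mm above the case's top (192 mm above the bench).
- lever_hinge (a joint): Lever angle: 0 is home, lying level and pointing to the case's -x; 1.57 is upright; more leans towards the lid (to 2.4). It has some friction (0.016 N m) and stays where it is left. Once the claw is hooked the effort rises from about 1.5 rad (1.0 to 1.8, as the keeper is set), up to some 14 N at the lever's end, and it passes over centre about 0.18 rad before home, whence it goes home by itself.
- lever: Light metal lever, a flat bar 14 mm wide, 5 mm thick, reaching 56 mm from the axle; origin on the axle; at home it points along its own -x, z up. The claw hangs on a cross pin 15 mm from the axle, at the angle 0.175 rad below the bar at home.
- lever_end (a point): Outer end of the lever, mid-thickness, 56 mm from the axle.
- claw_hinge (a joint): Angle of the claw on the lever. The claw's elevation above level (tip up) is claw_hinge minus lever_hinge. Friction 0.0105 N m: it stays where it is left, and while it is not pulled tight against the bar it turns along with the lever, so that a claw left with more than about 1 mm of slack lifts out of the slot again when the lever is swung; drawn back until it bears on the bar (6 to 9 N felt) it stays hooked.
- claw: Light metal claw, 26 mm wide (along y), origin on its cross pin, x to its tip, z up when level. Two arms (each 4 mm wide, outside the lever) carry a plate 5 mm thick from x = 20 to 80 mm, z = 3 to 8 mm; at its end a lip turned down, 3 mm thick, to z = -6.4 mm, leaning 10 degrees inward. When it is hooked, the plate lies on the bar and the bar sits inside the lip, its axis at x = 74 mm, z = 0.
- claw_grip (a point): Middle of the claw plate, 40 mm from its pin, a good place to pinch it across its 26 mm width from above; it may turn between the pads. Moving it drags both claw and lever (about 2 to 4 N).
- claw_lip (a point): Middle of the claw lip's lower edge.
- keeper: Keeper on the lid's top. The origin is on the lid's top face 17 mm from the lid's inner face; axes as the lid's, x away from the base. The fixed foot carries an adjustable head: a round bar (6 mm diameter, 32 mm long along y) and, 9 mm clear beyond the bar (to +x), a guard plate 3 mm thick, 36 mm wide, whose top is 18 mm above the bar's axis (30 mm above the lid). The lip must go down into that slot between bar and guard.
- keeper_bar (a point): Nominal axis of the keeper bar, 12 mm above the lid's top, on the fixed foot. The head with bar and guard together is really screwed somewhere up to 5.5 mm nearer or farther along x than this point says, so it must be felt or seen.
- rest_pad: Rubber rest, 12 x 18 x 9.5 mm high, on the case's top, its middle 48 mm from the axle on the -x side; the lever lies on it when home. Origin under its middle.
- flask_mid (a point): Bottle, 60 mm diameter, 150 mm high, standing; point half-way up.
- beaker_mid (a point): Steel beaker, 70 mm diameter, 90 mm high, standing; point half-way up.
- weight_mid (a point): Brass weight with a knob, 36 mm diameter, 50 mm high, standing; point half-way up.

How it is judged:
By the outcome, as a careful person would: the job done as asked, in the order asked, and still so for the second after the job is handed in, with the robot touching nothing.
It also fails if it takes over 72 s, if anything falls off the work surface, if the arm or the gripper's body presses on something with over 40 N, if the wrist force passes 120 N, or if a joint passes its speed limit or range.

## Working session

There is one attempt and no reset: what is moved stays moved. The work goes in short steps, Python scripts to look and compute and a tool call to move; the robot and the scene stay as the last step left them, time stands still between calls to the robot, and variables do not carry over. Pictures are saved under pics/ and viewed, and the job is handed in when it is done.

Besides the shell and the picture viewer there is one more tool, called after "Emit:" as a command line: name --argument value ..., lists and objects as JSON in quotes. jog_arm: Moves the arm, as the interface text tells. Its arguments: {"type":"object","properties":{"plan":{"type":"array","items":{"type":"array"}},"grip_force":{"type":"number"}},"required":["plan"]}

```bash
mkdir -p pics; ls; python3 - <<'E'
from cell import sensors, eyes, r
import cv2,pickle
print(sensors.read_state()); print(r.pinch_z, [a for a in dir(r) if a[0]!='_'])
for n in ("scene","top","wrist"):
    s=eyes.snapshot(n); cv2.imwrite(f"pics/{n}0.png",s["frame"]); pickle.dump(s,open(f"{n}0.pkl","wb"))
    print(n,s["fx"],s["cx"],s["cy"],s["xyz"],s["rotation"])
E
```

```text
pics
{'time': 0.0, 'joint_positions': array([-1.24931087e+00,  5.28483076e-02,  1.40174625e+00, -1.42218156e-05,
        1.68858202e+00, -7.02702523e-02]), 'qd': array([-8.69805357e-04, -4.95045479e-05,  5.46877942e-04, -8.24809655e-04,
       -4.27852737e-04,  1.93642630e-04]), 'tau': array([-2.73957096e-05, -3.81669688e+01, -3.60188949e+01, -1.17694130e-04,
        6.29841656e-03,  2.16186066e-05]), 'tcp_pos': array([ 200.37128712, -484.87846431,  199.1555521 ]), 'ee_rot': array([[ 3.81809760e-01, -9.24240793e-01, -5.13883113e-04],
       [-9.24239583e-01, -3.81810094e-01,  1.49831544e-03],
       [-1.58101001e-03, -9.71203437e-05, -9.99998745e-01]]), 'ft_force': array([0.18106763, 0.35900036, 0.28893801]), 'torque': array([ 0.0189036 , -0.01910475, -0.01354982]), 'gripper_width': 85.2807116481685}
18.700000000000003 ['IKError', 'pinch_z']
scene 470.26081942791905 319.6873794703106 235.49803340553007 [ 865.37569211 -349.55908912  783.81395497] [[ 0.79105783  0.50289033 -0.34832288]
 [ 0.61172189 -0.6457343   0.45697214]
 [ 0.00488284 -0.57456812 -0.8184422 ]]
top 540.3418406998835 312.90435204870886 235.18722978969933 [ 421.91704476   27.67039558 1251.93676124] [[ 0.00983544 -0.99379841  0.11076091]
 [-0.99981943 -0.01157474 -0.01507107]
 [ 0.01625963 -0.11059268 -0.9937328 ]]
wrist 412.86550924284313 325.56931285875066 236.59934750380927 [ 272.16640387 -455.18735596  372.94833578] [[ 0.38195011 -0.88004842 -0.28218592]
 [-0.92418066 -0.36438778 -0.1145061 ]
 [-0.00205419  0.30452639 -0.95250168]]
```

View pics/scene0.png

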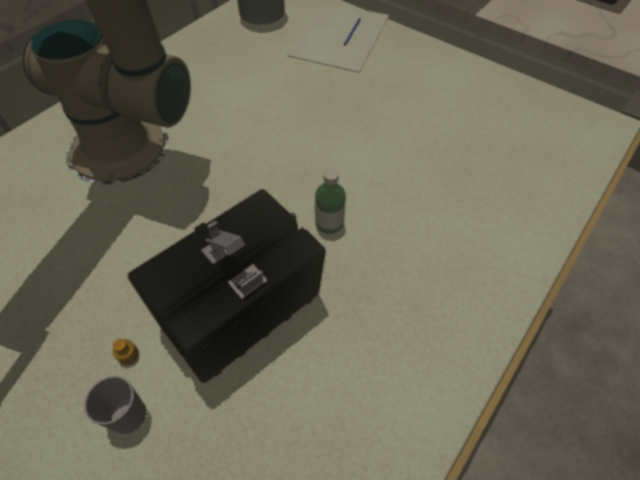

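View pics/top0.png

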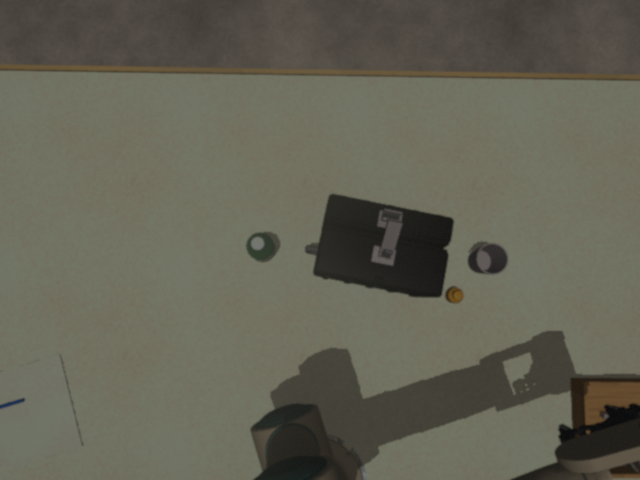

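View pics/wrist0.png

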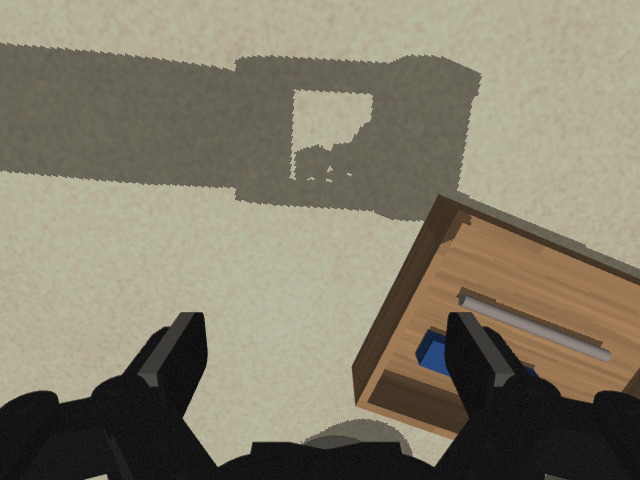

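```bash
python3 - <<'E'
import cv2
a=cv2.imread("pics/top0.png")[180:310,290:480]; b=cv2.imread("pics/scene0.png")[180:390,110:350]
g=lambda im,k:cv2.convertScaleAbs(cv2.resize(im,None,fx=k,fy=k,interpolation=cv2.INTER_CUBIC),alpha=1.8)
cv2.imwrite("pics/t1.png",g(a,4)); cv2.imwrite("pics/s1.png",g(b,2.8))
E
```

```text
(no output)
```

View pics/t1.png

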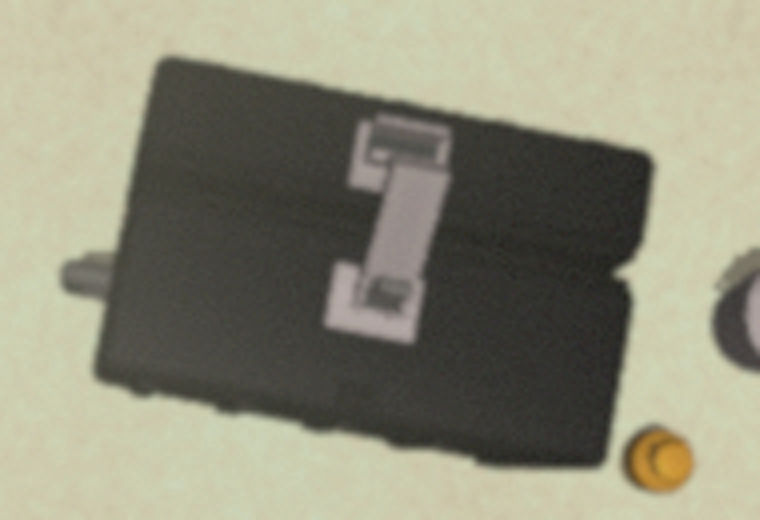

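View pics/s1.png

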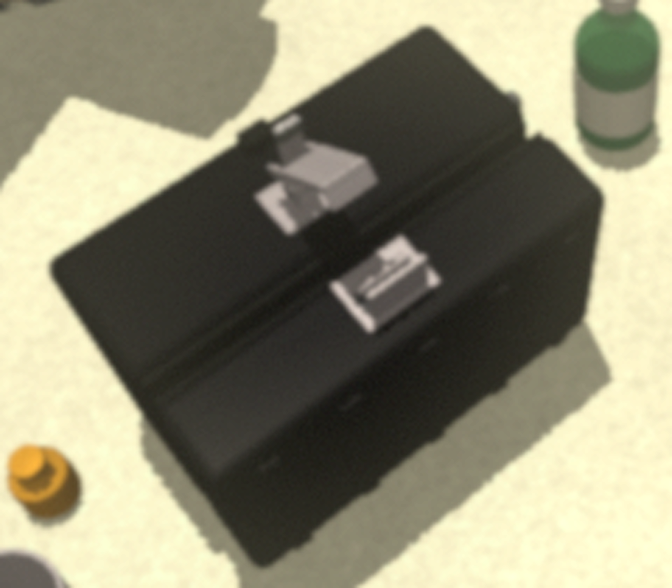

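```bash
cat > h.py <<'E'
import numpy as np,pickle
from scipy.optimize import least_squares
def proj(s,P):
    P=np.atleast_2d(P); c=(P-s["xyz"])@np.array(s["rotation"])
    return np.c_[s["fx"]*c[:,0]/c[:,2]+s["cx"], s["fy"]*c[:,1]/c[:,2]+s["cy"]]
def ray(s,uv):
    d=np.array([(uv[0]-s["cx"])/s["fx"],(uv[1]-s["cy"])/s["fy"],1.]); return np.array(s["xyz"]),np.array(s["rotation"])@d
def atz(s,uv,z):
    o,d=ray(s,uv); return o+d*(z-o[2])/d[2]
def R(y): return np.array([[np.cos(y),-np.sin(y),0],[np.sin(y),np.cos(y),0],[0,0,1]])
def w(p,P): return np.atleast_2d(P)@R(p[2]).T+[p[0],p[1],0]
E
python3 - <<'E'
from h import *
T=pickle.load(open("top0.pkl","rb"));S=pickle.load(open("scene0.pkl","rb"))
L=[(-95,130,180),(-95,-130,180),(0,-130,180),(71.2,130,173.9),(71.2,-130,173.9)]
t=np.array([(97,378),(605,467),(632,280),(157,57),(655,152)])/4+[290,180]
L2=[(-95,130,180),(-95,-130,180),(0,-130,180),(71.2,130,173.9),(71.2,-130,173.9)]
s=np.array([(428,25),(50,265),(143,388),(605,197),(210,475)])/2.8+[110,180]
def f(p): return np.r_[(proj(T,w(p,L))-t).ravel(),(proj(S,w(p,L2))-s).ravel()]
q=least_squares(f,[500,-100,-.17]); print(q.x); print(f(q.x).reshape(-1,2).round(1))
k=np.array([(365,560-0)])
E
```

```text
[ 5.37525949e+02 -1.33333873e+02 -1.79619008e-01]
[[-1.8 -2.1]
 [ 0.2  0.5]
 [ 1.2  0.2]
 [-1.4 -2.4]
 [ 0.3 -1.9]
 [-0.3 -4.4]
 [-3.9 -1.8]
 [-3.7 -1.9]
 [ 2.7 -3. ]
 [ 1.4  5.2]]
```

Emit:
jog_arm --plan '[[0,[0,0,-3.4],0],[0,[0,0,-3.4],0],[0,[0,0,-3.4],0],[0,[-1.4,-3.18,0],0],[0,[-1.4,-3.18,0],0],[0,[-1.4,-3.18,0],0],[0,[-1.4,-3.18,0],0],[0,[-1.4,-3.18,0],0],[0,[-1.4,-3.18,0],0],[0,[-1.4,-3.18,0],0]]'

```text
time: 0.98
tcp_pos: [369.6, -308.2, 301.8]
ee_rot: [[0.382, -0.924, -0.0], [-0.924, -0.382, 0.0], [-0.0, 0.0, -1.0]]
ft_force: [0.3, -1.0, 0.6]
gripper_width: 85.5
```

Emit:
jog_arm --plan '[[0,[-1.4,-3.18,0],0],[0,[-1.4,-3.18,0],0],[0,[-1.4,-3.18,0],0],[0,[-1.4,-3.18,0],0],[0,[-1.4,-3.18,0],0],[0,[-1.4,-3.18,0],0],[0,[-1.4,-3.18,0],0],[0,[0,0,0],0.12],[0,[0,0,0],0.12],[0,[0,0,0],0.12]]'

```text
time: 1.82
tcp_pos: [537.4, -133.3, 301.3]
ee_rot: [[0.027, -1.0, -0.001], [-1.0, -0.027, 0.0], [-0.0, 0.001, -1.0]]
ft_force: [0.5, 0.0, 0.5]
gripper_width: 85.4
```

Emit:
jog_arm --plan '[[0,[0,0,0],0.12],[0,[0,0,0],0.09],[0,[0,0,0],0],[0,[0,0,0],0],[0,[0,0,0],0],[0,[0,0,0],0],[0,[0,0,0],0],[0,[0,0,0],0],[0,[0,0,0],0],[0,[0,0,0],0]]'

```text
time: 2.65
tcp_pos: [537.1, -134.1, 302.0]
ee_rot: [[-0.177, -0.984, 0.0], [-0.984, 0.177, -0.0], [0.0, -0.0, -1.0]]
ft_force: [1.3, 0.7, 1.2]
gripper_width: 85.6
```

```bash
cat > snap.py <<'E'
import sys,cv2,pickle
from cell import eyes,sensors
st=sensors.read_state()
print("t",round(st["time"],2),"tcp",st["tcp_pos"].round(1),"F",st["ft_force"].round(1),"w",round(st["gripper_width"],1),"tx",st["ee_rot"][:,0].round(4))
for a in sys.argv[1:]:
    n,tag=a.split(":")
    s=eyes.snapshot(n); pickle.dump(s,open(f"{n}{tag}.pkl","wb")); cv2.imwrite(f"pics/{n}{tag}.png",cv2.convertScaleAbs(s["frame"],alpha=1.7))
E
python3 snap.py wrist:1 scene:1
```

```text
t 2.65 tcp [ 537.1 -134.1  302. ] F [1.3 0.7 1.2] w 85.6 tx [-1.770e-01 -9.842e-01  1.000e-04]
```

View pics/wrist1.png

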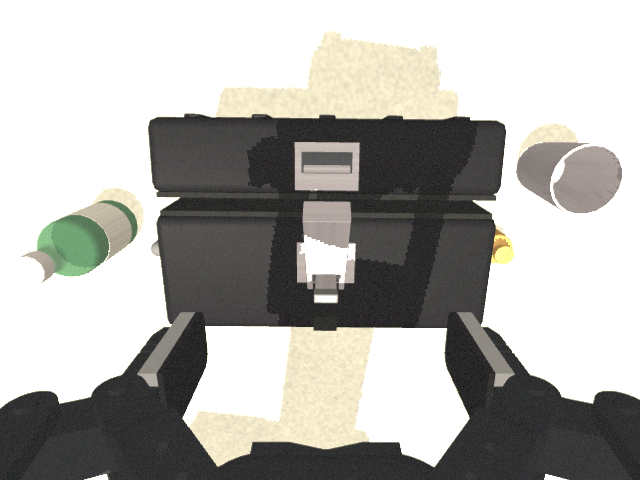

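```bash
cat > zoom.py <<'E'
import sys,cv2
f,x0,y0,x1,y1,k,o=sys.argv[1:8]; x0,y0,x1,y1=map(int,(x0,y0,x1,y1))
im=cv2.imread(f)[y0:y1,x0:x1]; cv2.imwrite(o,cv2.convertScaleAbs(cv2.resize(im,None,fx=float(k),fy=float(k),interpolation=cv2.INTER_CUBIC),alpha=float(sys.argv[8]) if len(sys.argv)>8 else 1))
E
python3 - <<'E'
import pickle,cv2;cv2.imwrite("pics/w1raw.png",pickle.load(open("wrist1.pkl","rb"))["frame"])
E
python3 zoom.py pics/w1raw.png 250 110 400 340 2.6 pics/w1a.png 1.0
python3 zoom.py pics/wrist1.png 140 100 510 340 2.1 pics/w1b.png 1.5
```

```text
(no output)
```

View pics/w1a.png

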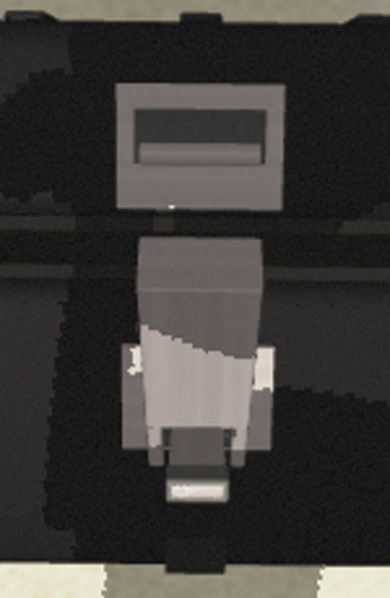

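View pics/w1b.png

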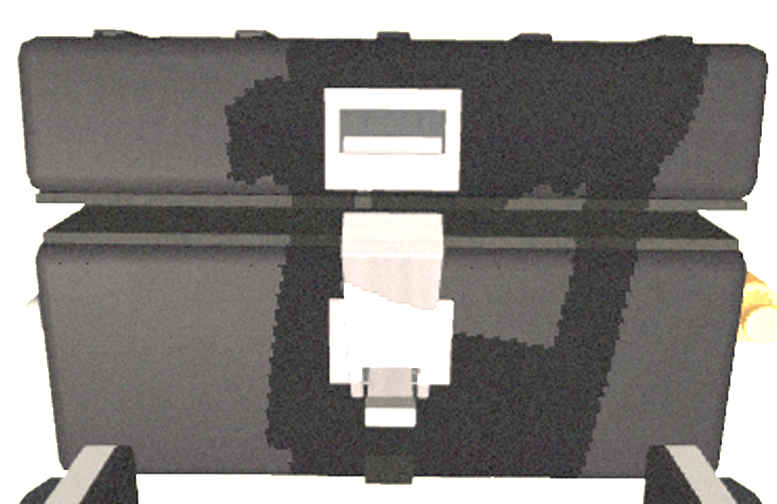

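```bash
cat > fit.py <<'E'
from h import *
T=pickle.load(open("top0.pkl","rb"));S=pickle.load(open("scene0.pkl","rb"));W=pickle.load(open("wrist1.pkl","rb"))
b=lambda x,y:np.array([x/2.1+140,y/2.1+100]); a=lambda x,y:np.array([x/2.6+250,y/2.6+110])
# rows only (line) : (P, uv, wu, wv)
O=[(W,(-93.2,60,179),b(240,472),0,1),(W,(-93.2,-60,179),b(560,478),0,1),
(W,(0,110,180),b(100,237),0,.5),(W,(0,-110,180),b(680,244),0,.5),
(W,(70.9,100,168),b(130,41),0,.7),(W,(70.9,-100,168),b(650,46),0,.7),
(W,(-40,130,180),b(49,345),.7,0),(W,(-40,-130,180),b(733,345),.7,0),
(W,(40,129,180),b(21,100),.5,0),(W,(40,-129,180),b(764,100),.5,0),
(W,(35,0,189.5),a(199,153),1,0),(W,(-35,0,192),a(198,400),1,0)]
t=lambda x,y:np.array([x/4+290,y/4+180])
O+=[(T,(-95,130,178),t(97,378),.7,.7),(T,(-95,-130,178),t(605,467),.7,.7),(T,(71,-130,170),t(655,152),.7,.7),(T,(71,130,170),t(157,57),.7,.7)]
def f(p): return np.array([[wu,wv]*(proj(s,w(p,P))[0]-uv) for s,P,uv,wu,wv in O]).ravel()
q=least_squares(f,[537,-133,-.18],loss="soft_l1"); p=q.x
if __name__=="__main__":
    print(p); print(f(p).reshape(-1,2).round(1))
    def plane(s,uv,p,y=0):  # ray with case plane y
        o,d=ray(s,uv); o=(o-[p[0],p[1],0])@R(p[2]); d=d@R(p[2]); return o+d*((y-o[1])/d[1])
    for nm,uv,z in [("bar",a(199,153),189.5),("guardtop-in",a(199,108),207),("guardtop-in@barz",a(199,108),178)]:
        x=atz(W,uv,z); print(nm,((x-[p[0],p[1],0])@R(p[2])).round(1))
    def row(P): return proj(W,w(p,P))[0]
    for th in np.arange(1.2,2.5,.1):
        e=(-35-56*np.cos(th),0,192+56*np.sin(th)); print(round(th,2),row(e).round(1),end=' ')
    print("\nlever end",a(198,490), "claw edge",a(200,290),"lip",a(200,237))
E
python3 fit.py
```

```text
[ 5.35146385e+02 -1.34154209e+02 -1.81506901e-01]
[[-0.   2.8]
 [-0.   0.4]
 [-0.   1.9]
 [ 0.   0.7]
 [-0.  -2.1]
 [ 0.  -3. ]
 [-4.2  0. ]
 [ 4.1  0. ]
 [-2.4  0. ]
 [ 2.1  0. ]
 [ 0.2  0. ]
 [ 0.1  0. ]
 [-1.  -0.7]
 [ 0.2  1.3]
 [ 0.1 -0.2]
 [-0.7 -0.6]]
bar [3.710e+01 1.000e-01 1.895e+02]
guardtop-in [5.07e+01 2.00e-01 2.07e+02]
guardtop-in@barz [4.76e+01 1.00e-01 1.78e+02]
1.2 [326.3 327.8] 1.3 [326.3 321.8] 1.4 [326.4 314.9] 1.5 [326.4 307.3] 1.6 [326.4 299.1] 1.7 [326.5 290.4] 1.8 [326.5 281.4] 1.9 [326.6 272.2] 2.0 [326.6 262.9] 2.1 [326.6 253.7] 2.2 [326.6 244.7] 2.3 [326.6 236.2] 2.4 [326.7 228.1] 
lever end [326.15384615 298.46153846] claw edge [326.92307692 221.53846154] lip [326.92307692 201.15384615]
```

```bash
python3 - <<'E'
from fit import *
for th in (1.55,1.6,1.65):
  pin=np.array([-35-15*np.cos(th-.175),192+15*np.sin(th-.175)])
  for e in np.arange(0.,1.3,.1):
    c=lambda x,z:(pin[0]+x*np.cos(e)-z*np.sin(e),0,pin[1]+x*np.sin(e)+z*np.cos(e))
    print(round(th,2),round(e,2),[proj(W,w(p,c(*k)))[0,1].round(1) for k in ((80,8),(80,-6.4),(20,8))], np.round(c(40,5.5),1),np.round(c(80,-6.4),1))
  a1=proj(W,w(p,(c(80,8)[0],13,c(80,8)[2])))
E
```

```text
1.55 0.0 [np.float64(166.8), np.float64(163.7), np.float64(256.2)] [  2.1   0.  212.2] [ 42.1   0.  200.3]
1.55 0.1 [np.float64(170.6), np.float64(165.0), np.float64(258.5)] [  1.3   0.  216.2] [ 42.3   0.  208.3]
1.55 0.2 [np.float64(176.0), np.float64(167.7), np.float64(261.0)] [2.000e-01 0.000e+00 2.201e+02] [ 41.8   0.  216.3]
1.55 0.3 [np.float64(182.8), np.float64(171.8), np.float64(263.7)] [ -1.3   0.  223.8] [ 40.4   0.  224.2]
1.55 0.4 [np.float64(191.3), np.float64(177.5), np.float64(266.6)] [ -3.2   0.  227.4] [ 38.3   0.  232. ]
1.55 0.5 [np.float64(201.2), np.float64(184.7), np.float64(269.7)] [ -5.5   0.  230.7] [ 35.4   0.  239.5]
1.55 0.6 [np.float64(212.6), np.float64(193.4), np.float64(272.9)] [ -8.    0.  233.8] [ 31.7   0.  246.6]
1.55 0.7 [np.float64(225.4), np.float64(203.6), np.float64(276.2)] [-10.9   0.  236.7] [ 27.4   0.  253.4]
1.55 0.8 [np.float64(239.2), np.float64(215.3), np.float64(279.5)] [-14.    0.  239.2] [ 22.4   0.  259.6]
1.55 0.9 [np.float64(254.0), np.float64(228.2), np.float64(282.8)] [-17.4   0.  241.5] [ 16.8   0.  265.4]
1.55 1.0 [np.float
[... 2377 characters left out ...]
np.float64(270.9)] [ -6.5   0.  234.1] [ 33.2   0.  246.8]
1.65 0.7 [np.float64(222.8), np.float64(201.1), np.float64(274.2)] [ -9.4   0.  236.9] [ 28.9   0.  253.6]
1.65 0.8 [np.float64(236.7), np.float64(212.7), np.float64(277.5)] [-12.5   0.  239.5] [ 23.9   0.  259.9]
1.65 0.9 [np.float64(251.5), np.float64(225.7), np.float64(280.8)] [-15.9   0.  241.7] [ 18.3   0.  265.6]
1.65 1.0 [np.float64(266.9), np.float64(239.7), np.float64(284.1)] [-19.5   0.  243.6] [ 12.2   0.  270.8]
1.65 1.1 [np.float64(282.6), np.float64(254.6), np.float64(287.2)] [-23.2   0.  245.1] [  5.6   0.  275.3]
1.65 1.2 [np.float64(298.4), np.float64(270.1), np.float64(290.3)] [-27.1   0.  246.2] [ -1.5   0.  279.2]
```

```bash
python3 zoom.py pics/scene1.png 180 190 300 310 5 pics/s2.png 1
```

```text
(no output)
```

View pics/s2.png

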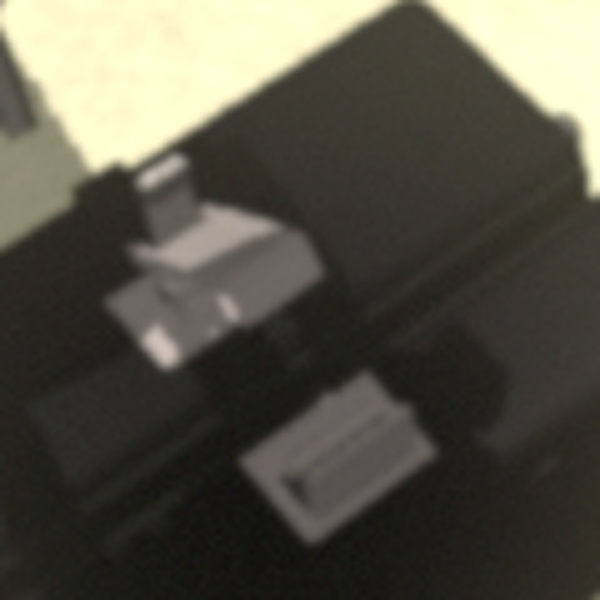

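Emit:
jog_arm --plan '[[0.3,[0,0.6,0],0],[0.3,[0.04,0.64,0],0],[0.35,[0,0,1.5],0],[0.35,[0,0,1.5],0],[0.35,[0,0,1.5],0],[0.35,[0,0,1.5],0],[0.35,[0,0,1.0],0],[0.35,[0,0,0.97],0],[0.35,[0,0,0],0],[0.35,[0,0,0],0]]'

```text
time: 3.58
tcp_pos: [524.7, -132.3, 222.4]
ee_rot: [[-0.177, -0.984, -0.0], [-0.984, 0.177, -0.0], [0.0, 0.0, -1.0]]
ft_force: [0.5, 0.4, -0.1]
gripper_width: 55.6
```

```bash
python3 snap.py wrist:2 scene:2; python3 zoom.py pics/scene2.png 180 150 320 310 4.2 pics/s3.png 1
```

```text
t 3.58 tcp [ 524.7 -132.3  222.4] F [ 0.5  0.4 -0.1] w 55.6 tx [-1.773e-01 -9.842e-01  1.000e-04]
```

View pics/wrist2.png

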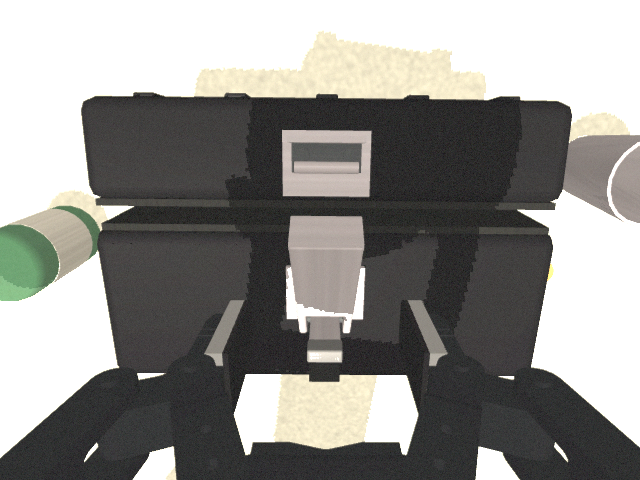

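View pics/s3.png

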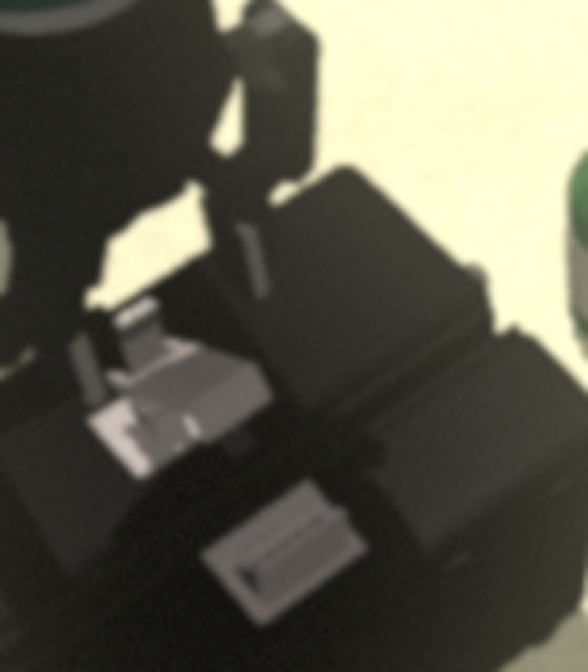

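```bash
python3 zoom.py pics/wrist2.png 220 110 440 400 2.6 pics/w2a.png 0.7
python3 - <<'E'
from fit import *
W2=pickle.load(open("wrist2.pkl","rb")); import numpy as np
tx=np.array([-.177,-.984,0]);ty=np.array([-.984,.177,0]);t=np.array([524.7,-132.3,222.4])
for dz in (0,5,18.7):
  for y in (-11,0,11):
    print(dz,y,proj(W2,[t+tx*s*27.8+ty*y+[0,0,dz] for s in (-1,1)]).round(0).tolist())
th=1.6;e=.69;pin=np.array([-35-15*np.cos(th-.175),192+15*np.sin(th-.175)])
c=lambda x,z:(pin[0]+x*np.cos(e)-z*np.sin(e),0,pin[1]+x*np.sin(e)+z*np.cos(e))
for k in ((80,8),(80,-6.4),(40,5.5),(20,8)): print(k,proj(W2,w(p,c(*k)))[0].round(1))
print("lev",proj(W2,w(p,(-35-56*np.cos(th),0,192+56*np.sin(th)))))
for z in(180,185,189.5,195): print(z,[((atz(s,uv,z)-[p[0],p[1],0])@R(p[2])).round(1)[0] for s,uv in((W,a(199,153)),(W2,(326,167.5)))])
E
```

```text
0 -11 [[264.0, 260.0], [388.0, 260.0]]
0 0 [[266.0, 282.0], [387.0, 282.0]]
0 11 [[267.0, 304.0], [386.0, 304.0]]
5 -11 [[263.0, 264.0], [390.0, 264.0]]
5 0 [[264.0, 287.0], [388.0, 287.0]]
5 11 [[265.0, 309.0], [387.0, 309.0]]
18.7 -11 [[258.0, 276.0], [395.0, 276.0]]
18.7 0 [[259.0, 301.0], [393.0, 301.0]]
18.7 11 [[261.0, 324.0], [392.0, 324.0]]
(80, 8) [326.6 251.1]
(80, -6.4) [326.6 216.5]
(40, 5.5) [326.1 294.1]
(20, 8) [325.9 317.4]
lev [[325.94773694 357.68051113]]
180 [np.float64(35.7), np.float64(35.6)]
185 [np.float64(36.4), np.float64(36.3)]
189.5 [np.float64(37.1), np.float64(36.9)]
195 [np.float64(37.9), np.float64(37.7)]
```

View pics/w2a.png

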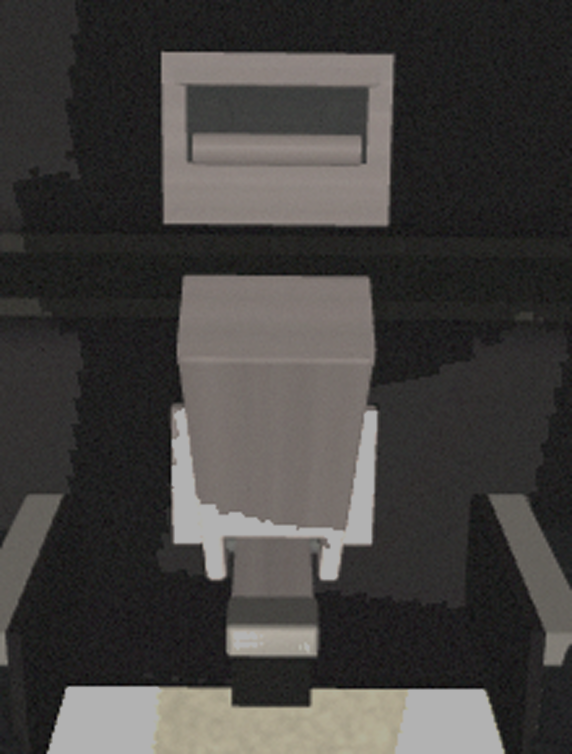

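```bash
python3 - <<'E'
from fit import *
S2=pickle.load(open("scene2.pkl","rb"))
tx=np.array([-.177,-.984,0]);ty=np.array([-.984,.177,0]);t=np.array([524.7,-132.3,222.4])
for dz in (0,10,20,30,40):
  for y in (-11,11):
    print(dz,y,((proj(S2,[t+tx*s*27.8+ty*y+[0,0,dz] for s in (-1,1)])-[180,150])*4.2).round(0).tolist())
print(((proj(S2,w(p,[(-35,0,248),(36,0,189.5),(28,0,253)]))-[180,150])*4.2).round(0))
E
python3 zoom.py pics/scene2.png 180 150 280 260 6 pics/s4.png 2.2
```

```text
0 -11 [[265.0, 366.0], [131.0, 457.0]]
0 11 [[227.0, 328.0], [94.0, 416.0]]
10 -11 [[261.0, 350.0], [126.0, 441.0]]
10 11 [[223.0, 311.0], [88.0, 400.0]]
20 -11 [[257.0, 332.0], [120.0, 424.0]]
20 11 [[219.0, 294.0], [82.0, 383.0]]
30 -11 [[253.0, 315.0], [114.0, 407.0]]
30 11 [[215.0, 276.0], [76.0, 366.0]]
40 -11 [[249.0, 297.0], [108.0, 390.0]]
40 11 [[210.0, 258.0], [70.0, 348.0]]
[[126. 304.]
 [274. 527.]
 [235. 412.]]
```

View pics/s4.png

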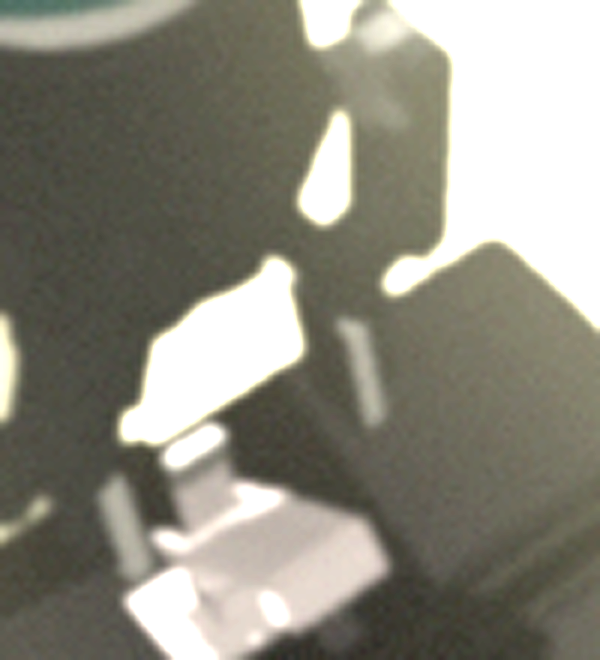

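```bash
python3 zoom.py pics/wrist2.png 190 280 300 400 5 pics/w2f.png 2;python3 zoom.py pics/wrist2.png 380 280 490 400 5 pics/w2g.png 2; python3 - <<'E'
from fit import *
S2=pickle.load(open("scene2.pkl","rb"));W2=pickle.load(open("wrist2.pkl","rb"))
Rt=np.c_[[-.177,-.984,0],[-.984,.177,0],[0,0,-1]];t=np.array([524.7,-132.3,222.4])
def tri(us,uw):
    f=lambda P:np.r_[proj(S2,P)[0]-us,proj(W2,P)[0]-uw]
    q=least_squares(f,t); return ((q.x-t)@Rt).round(1),q.fun.round(1)
s=lambda x,y:np.array([x/6+180,y/6+150])
print("R(in wrist left) bottom",tri(s(375,424),(240,300)),"top",tri(s(350,320),(210,362)))
print("other bottom",tri(s(137,577),(412,300)),"top",tri(s(112,480),(440,362)))
E
```

```text
R(in wrist left) bottom (array([-33.3,  -5.9, -29.7]), array([-1.1,  0.1, -0.3, -0.2])) top (array([-39.5,   5.6, -53.3]), array([-0.6, -0.1, -0.1, -0.1]))
other bottom (array([ 32.2,  -7.4, -33. ]), array([-0.3, -0.2, -0. , -0.1])) top (array([ 31.5,  -9.4, -75. ]), array([-1.3, -1.7, -0. , -0.4]))
```

View pics/w2g.png

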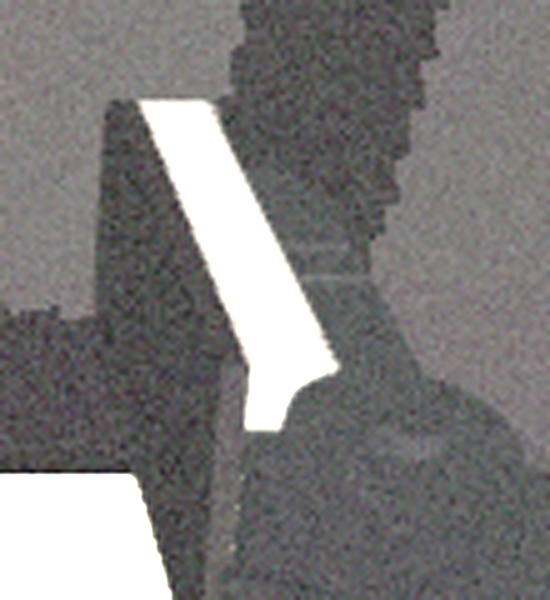

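Emit:
jog_arm --plan '[[0.6,[0,0,0],0],[0.6,[0,0,0],0],[0.6,[0,0,0],0],[0.6,[0,0,0],0],[0.6,[0,0,0],0],[0.6,[0,0,0],0],[0.6,[0,0,0],0],[0.6,[0,0,0],0],[0.6,[0,0,0],0],[0.6,[0,0,0],0]]'

```text
time: 4.52
tcp_pos: [524.8, -132.3, 222.3]
ee_rot: [[-0.177, -0.984, 0.0], [-0.984, 0.177, -0.0], [0.0, -0.0, -1.0]]
ft_force: [0.4, -0.2, 0.3]
gripper_width: 34.5
```

```bash
python3 snap.py wrist:3 scene:3; python3 zoom.py pics/scene3.png 180 150 280 260 6 pics/s5.png 2.2; python3 zoom.py pics/wrist3.png 240 190 420 400 2.8 pics/w3.png 1.3
```

```text
t 4.52 tcp [ 524.8 -132.3  222.3] F [ 0.4 -0.2  0.3] w 34.5 tx [-1.773e-01 -9.842e-01  1.000e-04]
```

View pics/s5.png

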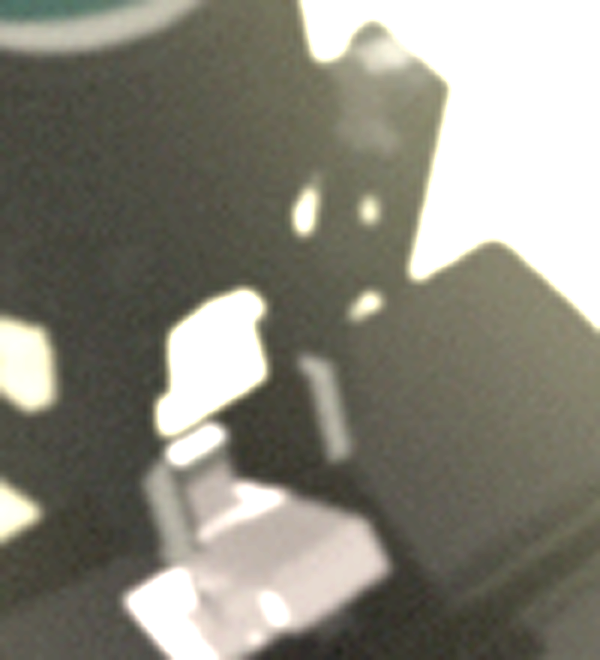

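View pics/w3.png

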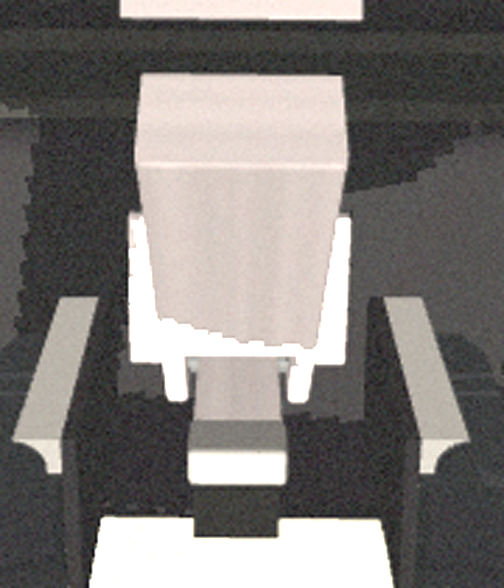

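```bash
python3 - <<'E'
from fit import *
S2=pickle.load(open("scene3.pkl","rb"));W2=pickle.load(open("wrist3.pkl","rb"))
Rt=np.c_[[-.177,-.984,0],[-.984,.177,0],[0,0,-1]];t=np.array([524.8,-132.3,222.3])
def tri(us,uw):
    f=lambda P:np.r_[proj(S2,P)[0]-us,proj(W2,P)[0]-uw]
    q=least_squares(f,t); return ((q.x-t)@Rt).round(1),q.fun.round(1)
s=lambda x,y:np.array([x/6+180,y/6+150]); v=lambda x,y:np.array([x/2.8+240,y/2.8+190])
print(tri(s(351,459),v(97,297)),tri(s(330,460),v(60,297)))
print(tri(s(180,560),v(402,297)))
# assume inner edge half=17.25 : from wrist only, find dz for y
for y in (-11,-8,-5):
  for dz in (0,10,20,30): print(y,dz,proj(W2,t+Rt@[17.25,y,-dz])[0].round(0), proj(W2,t+Rt@[22.25,y,-dz])[0].round(0))
print("obs",v(385,297),v(420,297))
E
```

```text
(array([-19.4, -10.3, -34.7]), array([-3.7, -0.5, -0.7, -0.7])) (array([-27.1,  -0.6, -15.9]), array([2. , 0.1, 0.5, 0.4]))
(array([ 21.8,  -7.9, -30.5]), array([-0.4, -0.3, -0.1, -0.1]))
-11 0 [365. 260.] [376. 260.]
-11 10 [367. 268.] [378. 268.]
-11 20 [369. 278.] [381. 278.]
-11 30 [372. 288.] [385. 288.]
-8 0 [364. 266.] [375. 266.]
-8 10 [366. 275.] [378. 275.]
-8 20 [369. 284.] [381. 284.]
-8 30 [371. 295.] [384. 295.]
-5 0 [364. 272.] [375. 272.]
-5 10 [366. 281.] [378. 281.]
-5 20 [369. 291.] [381. 291.]
-5 30 [371. 302.] [384. 302.]
obs [377.5        296.07142857] [390.         296.07142857]
```

```bash
python3 zoom.py pics/wrist0.png 100 270 300 480 3.5 pics/w0f.png 2.2; python3 zoom.py pics/scene0.png 0 0 250 200 3.2 pics/s0f.png 2
```

```text
(no output)
```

View pics/w0f.png

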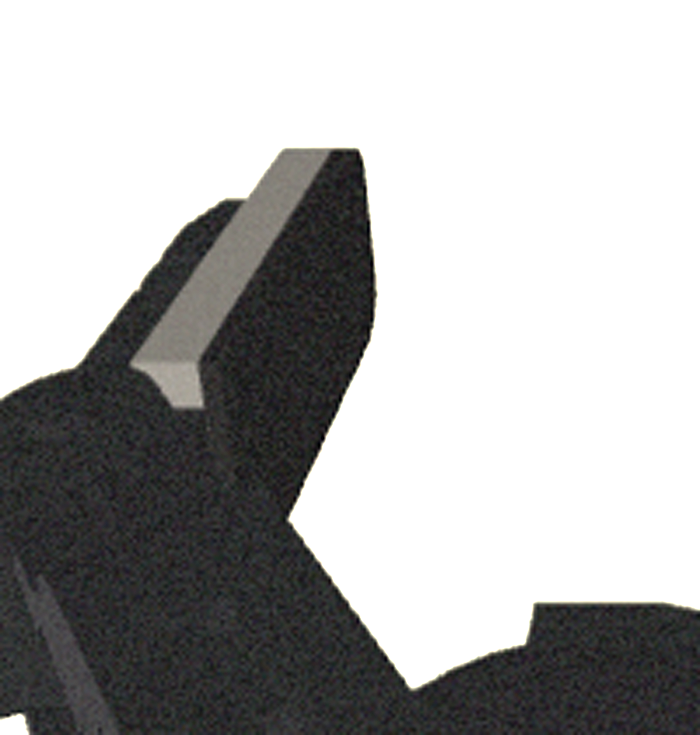

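Emit:
jog_arm --plan '[[0.6,[0,0,0.4],0],[0.6,[0,0,0.4],0],[0.6,[0,0,0.4],0],[0.6,[0,0,0.4],0],[0.6,[0,0,0.2],0],[0.6,[0,0,0],0],[0.6,[0,0,0],0],[0.6,[0,0,0],0],[0.6,[0,0,0],0],[0.6,[0,0,0],0]]'

```text
time: 5.45
tcp_pos: [524.9, -132.3, 204.5]
ee_rot: [[-0.177, -0.984, 0.0], [-0.984, 0.177, -0.0], [0.0, -0.0, -1.0]]
ft_force: [0.4, 0.2, 0.1]
gripper_width: 34.0
```

```bash
python3 snap.py wrist:4 scene:4; python3 zoom.py pics/scene4.png 180 150 280 260 6 pics/s6.png 2.2; python3 zoom.py pics/wrist4.png 220 170 440 400 2.6 pics/w4.png 1.3
```

```text
t 5.45 tcp [ 524.9 -132.3  204.5] F [0.4 0.2 0.1] w 34.0 tx [-1.773e-01 -9.842e-01  1.000e-04]
```

View pics/s6.png

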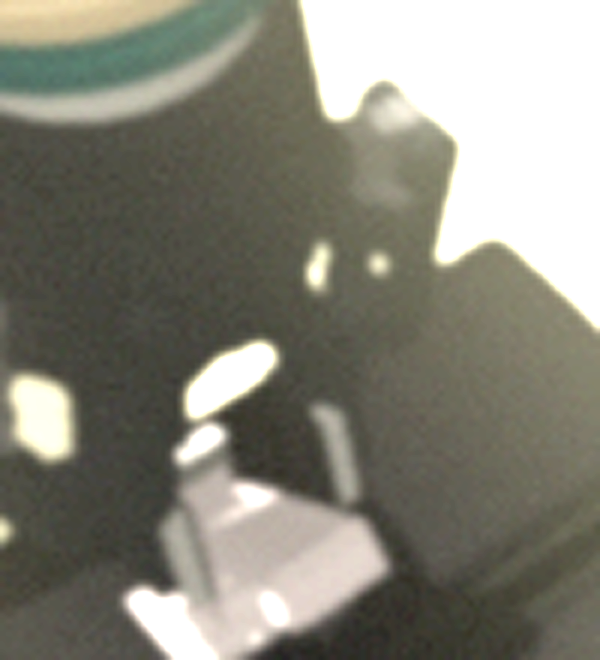

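View pics/w4.png

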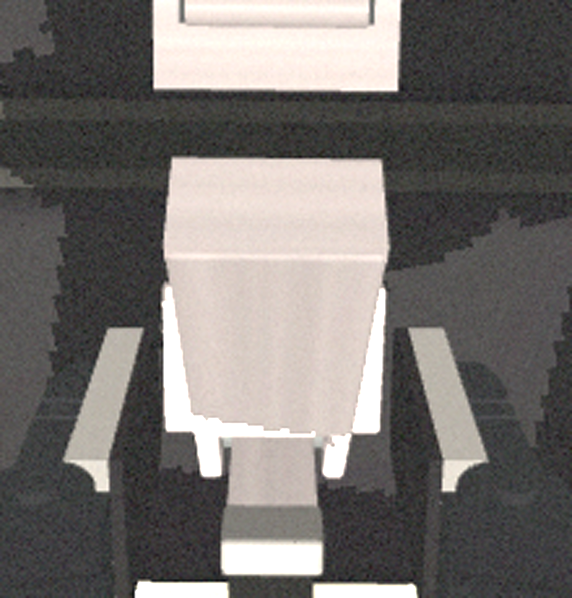

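Emit:
jog_arm --plan '[[0.8,[0,0,0],0],[0.8,[0,0,0],0],[0.8,[0,0,0],0],[0.8,[0,0,0],0],[0.8,[0,0,0],0],[0.8,[0,0,0],0],[0.8,[0,0,0],0],[0.8,[0,0,0],0],[0.8,[0,0,0],0],[0.8,[0,0,0],0]]' --grip_force 25

```text
time: 6.38
tcp_pos: [525.0, -132.2, 204.4]
ee_rot: [[-0.177, -0.984, 0.0], [-0.984, 0.177, -0.0], [-0.0, -0.0, -1.0]]
ft_force: [1.3, 1.7, 1.5]
gripper_width: 25.0
```

```bash
python3 snap.py wrist:5 scene:5; python3 zoom.py pics/scene5.png 180 150 280 260 6 pics/s7.png 2.2; python3 zoom.py pics/wrist5.png 220 130 440 400 2.2 pics/w5.png 1.3
```

```text
t 6.38 tcp [ 525.  -132.2  204.4] F [1.3 1.7 1.5] w 25.0 tx [-0.1772 -0.9842 -0.    ]
```

View pics/s7.png

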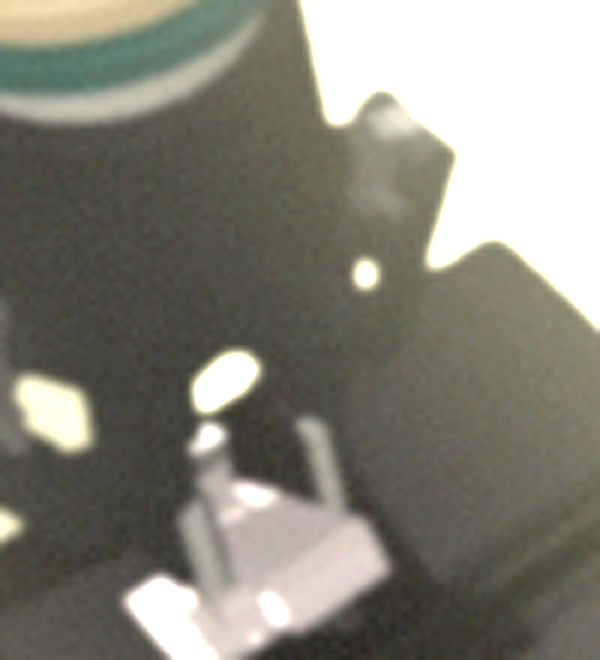

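View pics/w5.png

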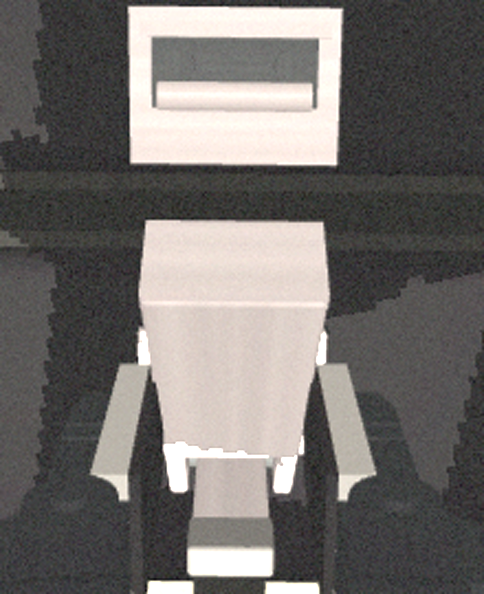

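```bash
cat > kin.py <<'E'
import numpy as np
from scipy.optimize import fsolve
def pin(th): return np.array([-35-15*np.cos(th-.175),192+15*np.sin(th-.175)])
def cp(th,e,x,z): return pin(th)+[x*np.cos(e)-z*np.sin(e),x*np.sin(e)+z*np.cos(e)]
LIP=(77.,-6.4)
def ik(tgt,k=LIP,g=(1.6,.6)): return fsolve(lambda q:cp(*q,*k)-tgt,g)
E
python3 - <<'E'
from kin import *
q=np.array([1.6,.69]); P0=cp(*q,42,5.5); print("now",cp(*q,*LIP),P0)
for t in [(40,232),(43,222),(44,212),(44.2,206),(44,199),(43.5,192),(43,186),(42.5,183.5)]:
    q=ik(t,g=q); P=cp(*q,42,5.5); print(t,q.round(3),"plate z at bar",(cp(*q,74,3)[1]).round(1),"d from start",(P-P0).round(1), "lev end",cp(q[0],0,0,0).round(0))
E
```

```text
now [ 26.28057581 250.91824647] [ -8.28782718 237.81727267]
(40, 232) [1.875 0.414] plate z at bar 239.4 d from start [11.5 -9. ] lev end [-33. 207.]
(43, 222) [1.896 0.281] plate z at bar 230.2 d from start [ 14.4 -14.1] lev end [-33. 207.]
(44, 212) [1.873 0.149] plate z at bar 220.8 d from start [ 15.9 -19.3] lev end [-33. 207.]
(44.2, 206) [1.875 0.072] plate z at bar 215.2 d from start [ 16.7 -22.5] lev end [-33. 207.]
(44, 199) [ 1.889 -0.019] plate z at bar 208.5 d from start [ 17.5 -26.3] lev end [-33. 207.]
(43.5, 192) [ 1.924 -0.109] plate z at bar 201.7 d from start [ 18.3 -30.2] lev end [-32. 207.]
(43, 186) [ 1.983 -0.187] plate z at bar 195.8 d from start [ 19.1 -33.6] lev end [-31. 207.]
(42.5, 183.5) [ 1.998 -0.22 ] plate z at bar 193.3 d from start [ 19.2 -35.1] lev end [-31. 207.]
```

Emit:
jog_arm --plan '[[0.8,[0,-0.23,0.18],0],[0.8,[0,-0.23,0.18],0],[0.8,[0,-0.23,0.18],0],[0.8,[0,-0.23,0.18],0],[0.8,[0,-0.23,0.18],0],[0.8,[0,-0.1,0.2],0],[0.8,[0,-0.1,0.2],0],[0.8,[0,-0.1,0.2],0],[0.8,[0,0,0],0],[0.8,[0,0,0],0]]'

```text
time: 7.32
tcp_pos: [539.7, -134.8, 189.6]
ee_rot: [[-0.177, -0.984, 0.002], [-0.984, 0.177, -0.0], [-0.0, -0.002, -1.0]]
ft_force: [1.1, 1.5, 3.9]
gripper_width: 24.6
```

```bash
python3 snap.py wrist:6 scene:6; python3 zoom.py pics/scene6.png 180 150 280 260 6 pics/s8.png 2.2; python3 zoom.py pics/wrist6.png 220 130 440 400 2.2 pics/w6.png 1.3
```

```text
t 7.32 tcp [ 539.7 -134.8  189.6] F [1.1 1.5 3.9] w 24.6 tx [-1.771e-01 -9.842e-01 -2.000e-04]
```

View pics/s8.png

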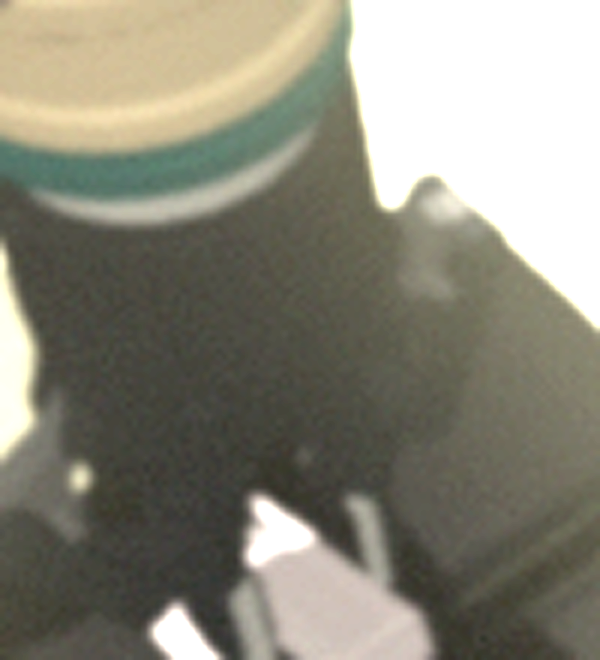

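View pics/w6.png

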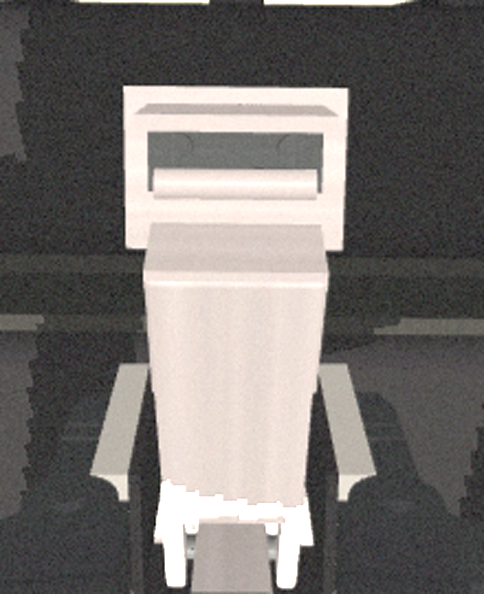

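```bash
cat > est.py <<'E'
from fit import *
from kin import *
def est(tag,edge,lipr,start=None,g=(1.8,.3)):
    s=pickle.load(open(f"wrist{tag}.pkl","rb"))
    def rr(q,k):
        c=cp(*q,*k); return proj(s,w(p,(c[0],0,c[1])))[0,1]
    def f(q):
        r=[rr(q,(80,8))-edge,rr(q,(78,-6.4))-lipr]
        if start is not None: r.append(rr(q,(20,8))-start)
        return r
    q=least_squares(f,g); q,fun=q.x,q.fun
    print("th,e",q.round(3),"res",np.round(fun,1),"lip",cp(*q,*LIP).round(1),"G42",cp(*q,42,5.5).round(1)); return q
def barx(tag,row,z=189.5):
    s=pickle.load(open(f"wrist{tag}.pkl","rb")); print("bar x",((atz(s,(326,row),z)-[p[0],p[1],0])@R(p[2])).round(1)[0])
def tcpc(x,y): return (np.array([x,y,0])-[p[0],p[1],0])@R(p[2])
E
python3 - <<'E'
from est import *
est(1,221.5,201.2,g=(1.6,.7)); est(2,247.7,216,317,g=(1.6,.7))
est(6,256.8,231.8,364)
est(6,256.8,231.8)
for z in (187,189.5,192):barx(6,130+184/2.2,z)
print("guard inner top",end=' ');barx(6,130+131/2.2,206.5)
print(tcpc(539.7,-134.8),tcpc(525,-132.2))
E
```

```text
th,e [1.869 0.735] res [ 0. -0.] lip [ 28.3 253.8] G42 [ -5.7 239.1]
th,e [1.594 0.67 ] res [-0.5  0.8 -0.4] lip [ 27.  249.7] G42 [ -7.8 237.2]
th,e [1.98  0.422] res [ 0.5 -0.9  0.4] lip [ 41.3 232.3] G42 [  4.5 228.8]
th,e [1.877 0.395] res [-0.  0.] lip [ 40.5 230.6] G42 [  3.6 228.1]
bar x 36.4
bar x 37.0
bar x 37.7
guard inner top bar x 51.0
[4.59538527 0.18679922 0.        ] [-10.33246584   0.09056319   0.        ]
```

Emit:
jog_arm --plan '[[0.8,[0,-0.1,0.2],0],[0.8,[0,-0.1,0.2],0],[0.8,[0,-0.1,0.2],0],[0.8,[0,-0.1,0.2],0],[0.8,[0,-0.05,0.2],0],[0.8,[0,0,0.2],0],[0.8,[0,0,0],0],[0.8,[0,0,0],0],[0.8,[0,0,0],0],[0.8,[0,0,0],0]]'

```text
time: 8.25
tcp_pos: [544.0, -135.5, 177.8]
ee_rot: [[-0.177, -0.984, 0.001], [-0.984, 0.177, -0.0], [-0.0, -0.001, -1.0]]
ft_force: [1.9, 3.0, 5.7]
gripper_width: 25.1
```

```bash
python3 snap.py wrist:7 top:7; python3 zoom.py pics/wrist7.png 220 130 440 400 2.2 pics/w7.png 1.3
```

```text
t 8.25 tcp [ 544.  -135.5  177.8] F [1.9 3.  5.7] w 25.1 tx [-1.772e-01 -9.842e-01 -2.000e-04]
```

View pics/w7.png

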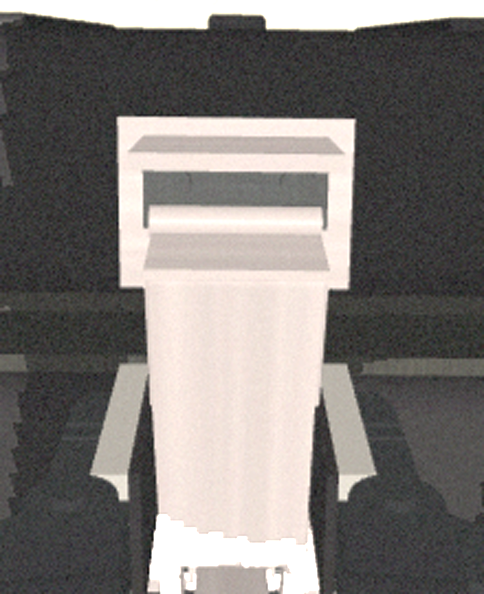

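```bash
python3 - <<'E'
from est import *
est(7,252.7,236.4); est(7,252.7,236.4,130+540/2.2)
barx(7,130+220/2.2); print(tcpc(544,-135.5))
E
python3 zoom.py pics/scene0.png 0 0 250 200 3.2 pics/s0f.png 2.5; python3 zoom.py pics/top7.png 330 180 450 300 5 pics/t7.png 1.5
```

```text
th,e [1.75  0.189] res [-0. -0.] lip [ 41.9 215.2] G42 [  5.3 220.3]
th,e [2.232 0.339] res [ 2.6 -5.1  2.5] lip [ 46.8 224.8] G42 [  9.8 224.4]
bar x 37.4
[8.95110664 0.27449954 0.        ]
```

View pics/t7.png

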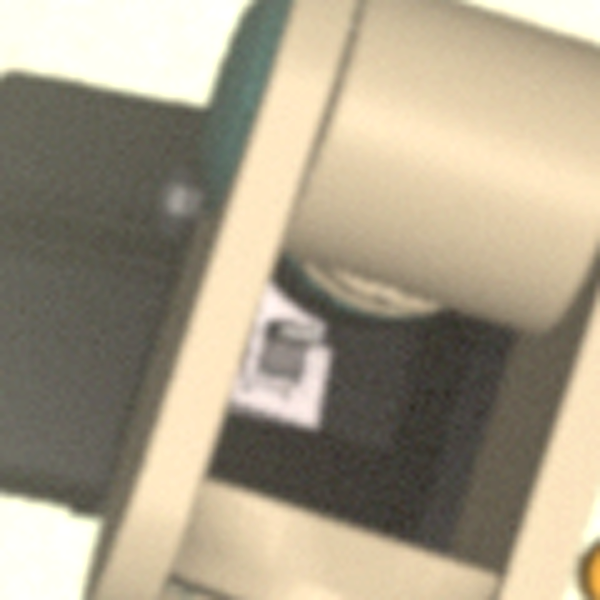

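```bash
python3 - <<'E'
from est import *
est(7,252.7,236.4,130+562/2.2);est(6,256.8,231.8,130+521/2.2)
est(2,247.7,216,317,g=(1.6,.7))
E
python3 zoom.py pics/wrist7.png 250 330 410 480 4 pics/w7b.png 0.7
```

```text
th,e [1.836 0.216] res [ 0.3 -1.   0.8] lip [ 42.9 217.2] G42 [  6.2 221.3]
th,e [1.869 0.393] res [-0.   0.1 -0. ] lip [ 40.4 230.4] G42 [  3.5 228. ]
th,e [1.594 0.67 ] res [-0.5  0.8 -0.4] lip [ 27.  249.7] G42 [ -7.8 237.2]
```

View pics/w7b.png

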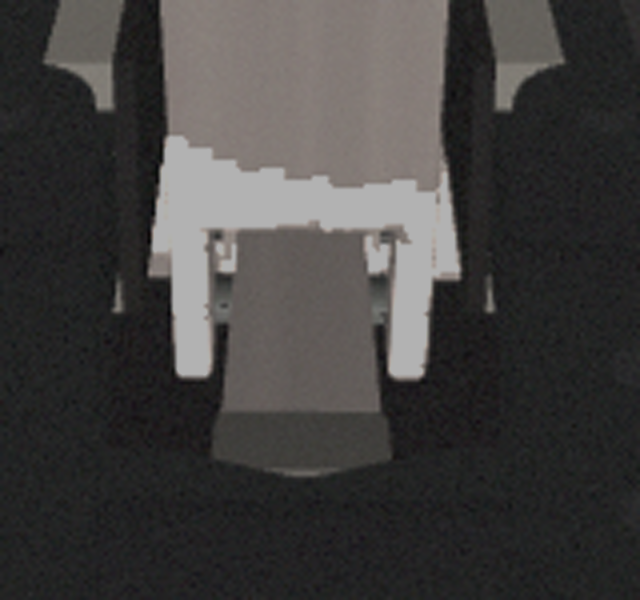

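Emit:
jog_arm --plan '[[0.55,[0,0,0],0],[0.55,[0,0,0],0],[0.55,[0,0,0],0],[0.55,[0,0,-0.3],0],[0.55,[0,0,-0.3],0],[0.55,[0,0,-0.2],0],[0.8,[0,0,0],0],[0.8,[0,0,0],0],[0.8,[0,0,0],0],[0.8,[0,0,0],0]]' --grip_force 40

```text
time: 9.18
tcp_pos: [543.9, -135.6, 185.8]
ee_rot: [[-0.177, -0.984, 0.001], [-0.984, 0.177, -0.0], [0.0, -0.001, -1.0]]
ft_force: [2.2, 0.3, 2.8]
gripper_width: 24.9
```

```bash
python3 snap.py wrist:8; python3 zoom.py pics/wrist8.png 220 130 440 480 1.7 pics/w8.png 1.
```

```text
t 9.18 tcp [ 543.9 -135.6  185.8] F [2.2 0.3 2.8] w 24.9 tx [-1.771e-01 -9.842e-01  1.000e-04]
```

View pics/w8.png

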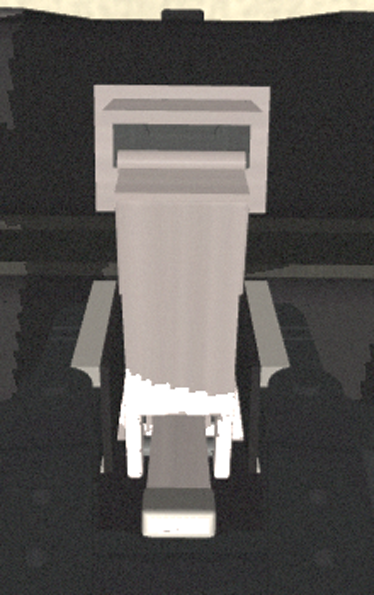

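```bash
python3 zoom.py pics/wrist8.png 270 190 390 320 5 pics/w8b.png 1.
python3 - <<'E'
from est import *
est(8,249.4,228.8,374)
barx(8,130+159/1.7)
E
```

```text
th,e [1.919 0.267] res [-0.5  1.3 -0.9] lip [ 43.5 220.9] G42 [  6.6 223.2]
bar x 37.9
```

View pics/w8b.png

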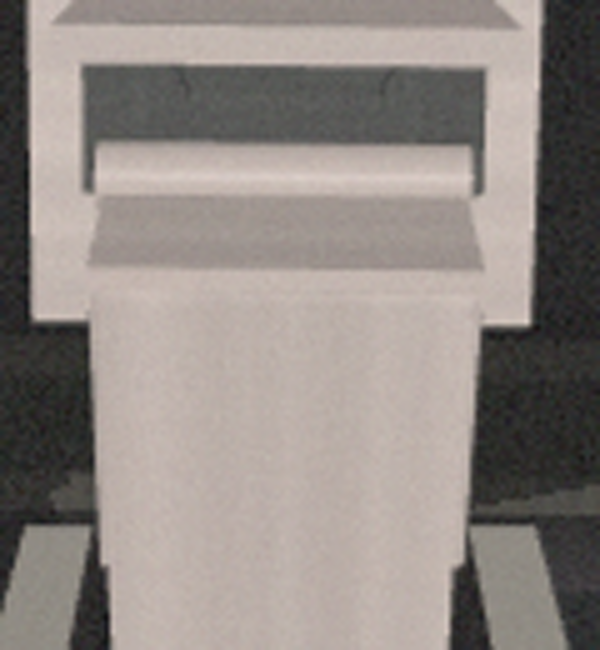

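Emit:
jog_arm --plan '[[0.8,[0,-0.05,0.15],0],[0.8,[0,-0.05,0.15],0],[0.8,[0,-0.05,0.15],0],[0.8,[0,-0.05,0.15],0],[0.8,[0,-0.05,0.15],0],[0.8,[0,0,0],0],[0.8,[0,0,0],0],[0.8,[0,0,0],0],[0.8,[0,0,0],0],[0.8,[0,0,0],0]]'

```text
time: 10.07
tcp_pos: [546.2, -136.0, 178.0]
ee_rot: [[-0.177, -0.984, 0.001], [-0.984, 0.177, 0.0], [-0.0, -0.001, -1.0]]
ft_force: [1.5, 1.5, 5.2]
gripper_width: 24.4
```

```bash
python3 snap.py wrist:9; python3 zoom.py pics/wrist9.png 250 170 410 400 2.6 pics/w9.png 0.9
```

```text
t 10.07 tcp [ 546.2 -136.   178. ] F [1.5 1.5 5.2] w 24.4 tx [-1.771e-01 -9.842e-01 -2.000e-04]
```

View pics/w9.png

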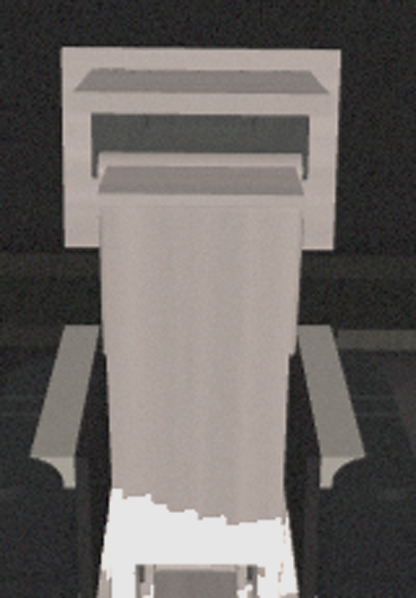

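```bash
cat >> est.py <<'E'
def est4(tag,rows,g=(1.8,.2),keys=((80,8),(80,3),(78.3,-6.4),(20,8))):
    s=pickle.load(open(f"wrist{tag}.pkl","rb"))
    def f(q): return [proj(s,w(p,(c[0],0,c[1])))[0,1]-r for c,r in ((cp(*q,*k),r) for k,r in zip(keys,rows) if r is not None)]
    o=least_squares(f,g,x_scale=[.1,.1]); q=o.x
    print("th,e",q.round(3),"res",o.fun.round(1),"lip",cp(*q,*LIP).round(1),"G42",cp(*q,42,5.5).round(1)); return q
E
python3 - <<'E'
from est import *
est4(8,(249.6,243.6,229,374)); est4(9,(250,245,234.2,386.9))
est4(9,(250,245,234.2,None))
E
```

```text
th,e [1.925 0.279] res [ 1.  -2.   1.4 -0.4] lip [ 43.5 221.8] G42 [  6.5 223.6]
th,e [1.879 0.173] res [ 1.  -1.6  0.7 -0.1] lip [ 44.  213.8] G42 [  7.4 219.5]
th,e [1.885 0.174] res [ 1.  -1.6  0.6] lip [ 44.  213.9] G42 [  7.5 219.6]
```

Emit:
jog_arm --plan '[[0.8,[0,-0.05,0.2],0],[0.8,[0,-0.05,0.2],0],[0.8,[0,-0.05,0.2],0],[0.8,[0,-0.05,0.2],0],[0.8,[0,0,0.2],0],[0.8,[0,0,0],0],[0.8,[0,0,0],0],[0.8,[0,0,0],0],[0.8,[0,0,0],0],[0.8,[0,0,0],0]]'

```text
time: 10.95
tcp_pos: [547.7, -136.1, 167.4]
ee_rot: [[-0.177, -0.984, -0.001], [-0.984, 0.177, 0.001], [-0.0, 0.001, -1.0]]
ft_force: [-1.4, 5.0, 1.0]
gripper_width: 24.4
```

```bash
python3 snap.py wrist:10; python3 zoom.py pics/wrist10.png 250 170 410 400 2.6 pics/w10.png 0.9
```

```text
t 10.95 tcp [ 547.7 -136.1  167.4] F [-1.4  5.   1. ] w 24.4 tx [-1.771e-01 -9.842e-01 -5.000e-04]
```

View pics/w10.png

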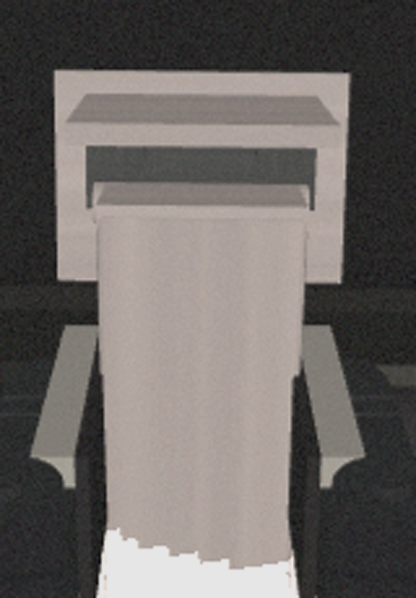

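```bash
python3 - <<'E'
from est import *
est4(10,(253.8,249.6,240.6,None)); print(tcpc(547.7,-136.1))
s=pickle.load(open("wrist10.pkl","rb"))
for P in [(37.3,16,192.5),(37.3,-16,192.5),(52,18,206),(52,-18,206),(50.7,13,206)]: print(P,((proj(s,w(p,P))[0]-[250,170])*2.6).round(0))
E
```

```text
th,e [1.9   0.088] res [ 1.  -1.6  0.6] lip [ 44.6 207.2] G42 [  8.7 216. ]
[12.69863314  0.35224998  0.        ]
(37.3, 16, 192.5) [ 92. 208.]
(37.3, -16, 192.5) [310. 209.]
(52, 18, 206) [ 64. 137.]
(52, -18, 206) [340. 138.]
(50.7, 13, 206) [103. 147.]
```

Emit:
jog_arm --plan '[[0.55,[0,0,0],0],[0.55,[0,0,0],0],[0.55,[0,0,0],0],[0.55,[0,0,-0.4],0],[0.55,[0,0,-0.4],0],[0.55,[0,0,-0.4],0],[0.8,[0,0,0],0],[0.8,[0,0,0],0],[0.8,[0,0,0],0],[0.8,[0,0,0],0]]' --grip_force 40

```text
time: 11.83
tcp_pos: [548.4, -136.5, 180.3]
ee_rot: [[-0.177, -0.984, 0.001], [-0.984, 0.177, -0.0], [0.0, -0.001, -1.0]]
ft_force: [2.0, 0.4, 3.0]
gripper_width: 24.3
```

Emit:
jog_arm --plan '[[0.8,[0,-0.04,0.15],0],[0.8,[0,-0.04,0.15],0],[0.8,[0,-0.04,0.15],0],[0.8,[0,-0.04,0.15],0],[0.8,[0,0,0.15],0],[0.8,[0,0,0],0],[0.8,[0,0,0],0],[0.8,[0,0,0],0],[0.8,[0,0,0],0],[0.8,[0,0,0],0]]'

```text
time: 12.67
tcp_pos: [549.6, -136.6, 172.3]
ee_rot: [[-0.177, -0.984, 0.0], [-0.984, 0.177, 0.0], [-0.0, -0.0, -1.0]]
ft_force: [1.5, 1.1, 3.9]
gripper_width: 24.7
```

```bash
python3 snap.py wrist:11; python3 zoom.py pics/wrist11.png 250 170 410 400 2.6 pics/w11.png 0.9
```

```text
t 12.67 tcp [ 549.6 -136.6  172.3] F [1.5 1.1 3.9] w 24.7 tx [-1.772e-01 -9.842e-01 -2.000e-04]
```

View pics/w11.png

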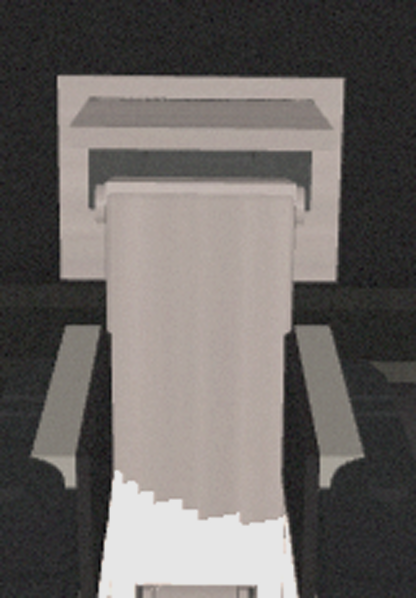

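```bash
python3 - <<'E'
from est import *
est4(11,(245,240.4,238.3,395));est4(11,(245,240.4,None,395)); print(tcpc(549.6,-136.6))
barx(11,170+203/2.6)
E
```

```text
th,e [ 1.819 -0.037] res [-0.2  0.3 -0.2  0.2] lip [ 42.8 197.7] G42 [  8.3 210.9]
th,e [ 1.855 -0.019] res [-0.1  0.2 -0.1] lip [ 43.5 199. ] G42 [  8.7 211.6]
[14.65767741  0.20343624  0.        ]
bar x 37.3
```

Emit:
jog_arm --plan '[[0.8,[0,-0.1,0],0],[0.8,[0,-0.1,0],0],[0.8,[0,-0.05,0.1],0],[0.8,[0,-0.05,0.1],0],[0.8,[0,0,0.1],0],[0.8,[0,0,0.1],0],[0.8,[0,0,0],0],[0.8,[0,0,0],0],[0.8,[0,0,0],0],[0.8,[0,0,0],0]]'

```text
time: 13.55
tcp_pos: [553.0, -137.4, 168.9]
ee_rot: [[-0.177, -0.984, 0.002], [-0.984, 0.177, -0.001], [0.0, -0.002, -1.0]]
ft_force: [1.4, 0.4, 5.1]
gripper_width: 24.6
```

```bash
python3 snap.py wrist:12; python3 zoom.py pics/wrist12.png 250 170 410 400 2.6 pics/w12.png 0.9
```

```text
t 13.55 tcp [ 553.  -137.4  168.9] F [1.4 0.4 5.1] w 24.6 tx [-1.771e-01 -9.842e-01  2.000e-04]
```

View pics/w12.png

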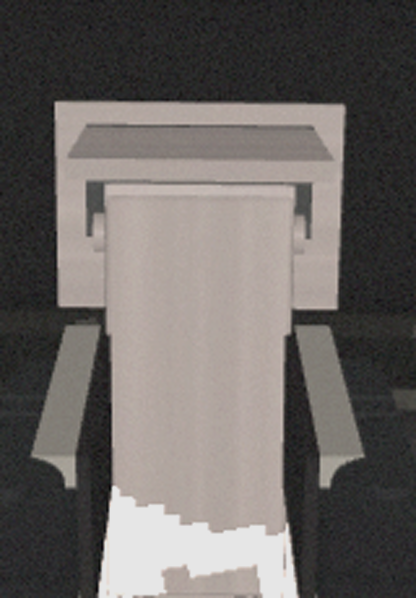

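```bash
python3 - <<'E'
from est import *
s=pickle.load(open("wrist12.pkl","rb"))
def rw(P): return ((proj(s,w(p,P))[0]-[250,170])*2.6).round(0)
print(rw((50.7,0,206)),rw((53.7,0,206)),"bar",rw((37.3,16,189.5)))
for e in (0.05,0,-.05,-.1,-.15,-.2):
    f=lambda t:rw((lambda c:(c[0],0,c[1]))(cp(t,e,80,8)))[1]
    ths=np.arange(1.5,2.41,.01); r=np.array([f(t) for t in ths]); i=abs(r-195).argmin()
    c=cp(ths[i],e,80,8);l=cp(ths[i],e,80,3);st=cp(ths[i],e,20,8);le=(-35-56*np.cos(ths[i]),0,192+56*np.sin(ths[i]))
    print(e,ths[i].round(2),"r83",rw((l[0],0,l[1]))[1],"start",rw((st[0],0,st[1]))[1],"lev end",rw(le)[1],"lip",cp(ths[i],e,*LIP).round(1),"G46",cp(ths[i],e,46,5.5).round(1),"end",c.round(1))
E
python3 zoom.py pics/wrist12.png 250 300 410 480 4 pics/w12b.png 1
```

```text
[200. 182.] [200. 160.] bar [ 94. 231.]
0.05 2.3 r83 181.0 start 584.0 lev end 626.0 lip [ 50.1 202.2] G46 [ 18.6 212.5] end [ 52.4 216.7]
0 2.18 r83 183.0 start 590.0 lev end 686.0 lip [ 48.3 199.2] G46 [ 17.3 211.1] end [ 51.3 213.6]
-0.05 2.08 r83 185.0 start 594.0 lev end 737.0 lip [ 46.5 195.9] G46 [ 16.1 209.4] end [ 50.2 210.2]
-0.1 1.99 r83 187.0 start 596.0 lev end 782.0 lip [ 44.6 192.5] G46 [ 14.9 207.4] end [ 49.  206.5]
-0.15 1.91 r83 188.0 start 598.0 lev end 822.0 lip [ 42.6 189. ] G46 [ 13.8 205.4] end [ 47.7 202.8]
-0.2 1.84 r83 190.0 start 598.0 lev end 855.0 lip [ 40.6 185.4] G46 [ 12.6 203.2] end [ 46.4 198.9]
```

View pics/w12b.png

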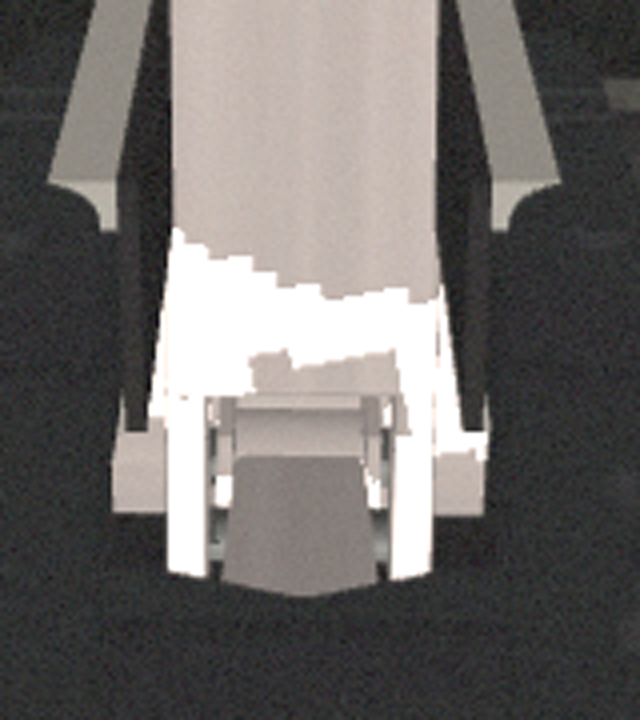

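Emit:
jog_arm --plan '[[0.8,[0,-0.05,0.1],0],[0.8,[0,-0.05,0.1],0],[0.8,[0,0,0.1],0],[0.8,[0,0,0.1],0],[0.8,[0,0,0.1],0],[0.8,[0,0,0.1],0],[0.8,[0,0,0],0],[0.8,[0,0,0],0],[0.8,[0,0,0],0],[0.8,[0,0,0],0]]'

```text
time: 14.43
tcp_pos: [554.0, -137.4, 163.0]
ee_rot: [[-0.177, -0.984, 0.002], [-0.984, 0.177, -0.0], [-0.0, -0.002, -1.0]]
ft_force: [2.9, 2.1, 6.8]
gripper_width: 24.1
```

```bash
python3 snap.py wrist:13; python3 zoom.py pics/wrist13.png 250 170 410 400 2.6 pics/w13.png 0.9
```

```text
t 14.43 tcp [ 554.  -137.4  163. ] F [2.9 2.1 6.8] w 24.1 tx [-1.772e-01 -9.842e-01 -1.000e-04]
```

View pics/w13.png

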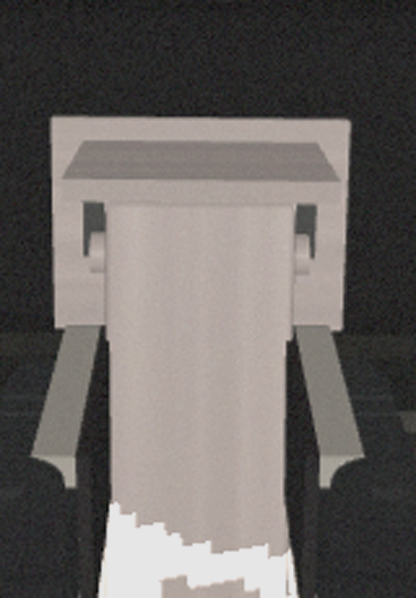

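```bash
python3 zoom.py pics/wrist13.png 270 220 390 300 6 pics/w13c.png 1; python3 zoom.py pics/wrist13.png 250 300 410 480 4 pics/w13b.png 1
cat >> est.py <<'E'
def est2(tag,edge,start,g=(1.95,-.1),plate=None):
    return est4(tag,(edge,start),g,((80,8),(20,8)))
E
python3 - <<'E'
from est import *
est2(12,245,398.8)
for st in (402,405,408): est2(13,170+204/2.6,st)
s=pickle.load(open("wrist13.pkl","rb"))
print(proj(s,w(p,[(50.7,0,206),(53.7,0,206)])))
E
```

```text
th,e [ 2.05  -0.066] res [0. 0.] lip [ 45.9 194.9] G42 [ 11.8 209. ]
th,e [2.434 0.053] res [ 0. -0.] lip [ 51.8 201.2] G42 [ 16.2 211.3]
th,e [ 2.295 -0.004] res [0. 0.] lip [ 49.8 198.1] G42 [ 14.8 210.1]
th,e [ 2.112 -0.093] res [-0.  0.] lip [ 46.4 192.5] G42 [ 12.7 207.6]
[[327.0777604  248.10853239]
 [327.11875502 239.60516643]]
```

View pics/w13c.png

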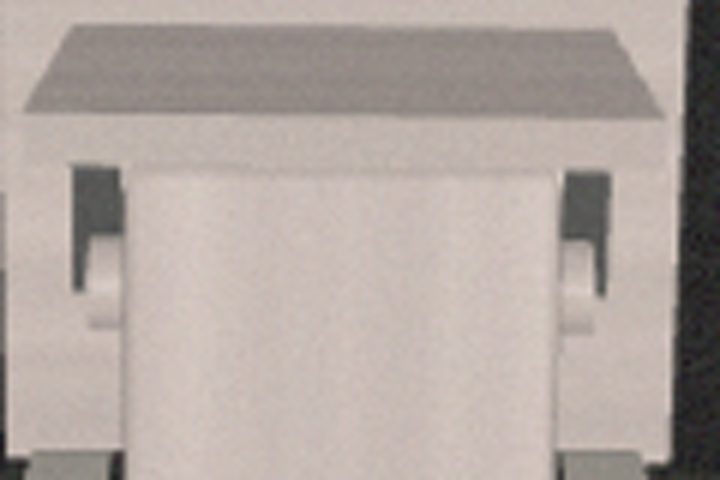

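View pics/w13b.png

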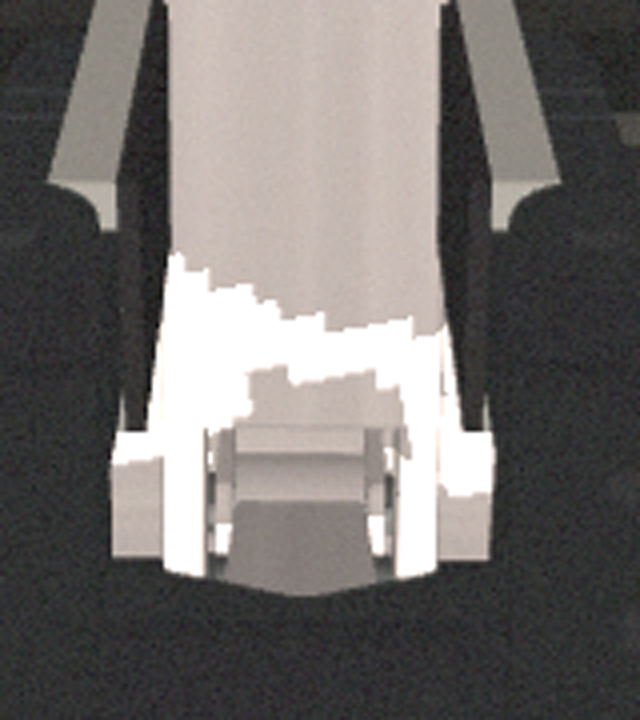

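Emit:
jog_arm --plan '[[0.8,[0,0.1,0],0],[0.8,[0,0.1,0],0],[0.8,[0,0.05,0],0],[0.8,[0,0,0.1],0],[0.8,[0,0,0.1],0],[0.8,[0,0,0.1],0],[0.8,[0,0,0],0],[0.8,[0,0,0],0],[0.8,[0,0,0],0],[0.8,[0,0,0],0]]'

```text
time: 15.32
tcp_pos: [551.4, -137.0, 159.5]
ee_rot: [[-0.177, -0.984, 0.001], [-0.984, 0.177, 0.0], [-0.0, -0.001, -1.0]]
ft_force: [3.1, 1.0, 4.9]
gripper_width: 24.5
```

```bash
python3 snap.py wrist:14; python3 zoom.py pics/wrist14.png 250 220 410 440 2.7 pics/w14.png 1
```

```text
t 15.32 tcp [ 551.4 -137.   159.5] F [3.1 1.  4.9] w 24.5 tx [-1.772e-01 -9.842e-01 -2.000e-04]
```

View pics/w14.png

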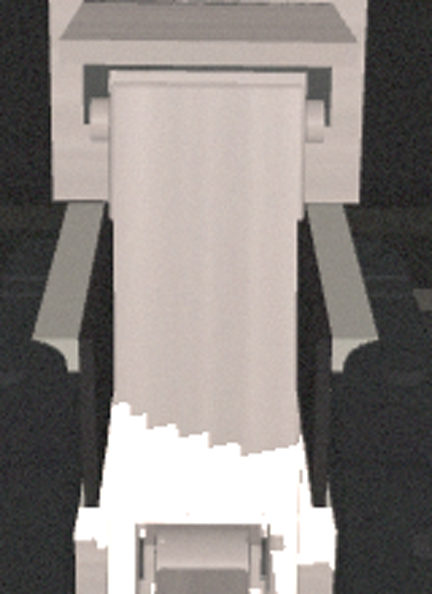

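```bash
python3 - <<'E'
from est import *
est4(14,(220+84/2.7,220+71/2.7,None,220+522/2.7));est2(14,220+84/2.7,220+522/2.7); print(tcpc(551.4,-137))
s=pickle.load(open("wrist14.pkl","rb")); print((proj(s,w(p,[(50.7,0,206)]))-[250,220])*2.7,(proj(s,w(p,[(37.3,16,189.5)]))-[250,220])*2.7)
E
```

```text
th,e [ 2.084 -0.035] res [-0.   0.1 -0. ] lip [ 46.7 197.1] G42 [ 12.1 210.2]
th,e [ 2.083 -0.035] res [-0. -0.] lip [ 46.7 197.1] G42 [ 12.1 210.2]
[16.50031322  0.13492859  0.        ]
[[208.12300805  65.0846445 ]] [[ 91.52069764 118.20248358]]
```

```bash
python3 - <<'E'
from est import *
s=pickle.load(open("wrist14.pkl","rb"))
def pr(c,y=0): return ((proj(s,w(p,(c[0],y,c[1])))[0]-[250,220])*2.7).round(0)
for th,e in ((1.75,-.22),(1.81,-.2),(1.9,-.22),(2.0,-.22),(1.9,-.15),(2.08,-.035)):
    print(th,e,"end",cp(th,e,80,8).round(1),pr(cp(th,e,80,8),13),pr(cp(th,e,80,8),-13),"st",pr(cp(th,e,20,8),13),pr(cp(th,e,20,8),-13),"lip",cp(th,e,*LIP).round(1))
E
python3 zoom.py pics/wrist14.png 270 235 390 310 6 pics/w14c.png 1
```

```text
1.75 -0.22 end [ 44.9 197.3] [107.  86.] [308.  87.] st [109. 530.] [303. 530.] lip [ 38.8 184. ]
1.81 -0.2 end [ 46.  198.9] [106.  82.] [309.  83.] st [109. 527.] [303. 527.] lip [ 40.2 185.4]
1.9 -0.22 end [ 47.1 197.2] [107.  69.] [309.  70.] st [109. 515.] [303. 516.] lip [ 41.1 183.8]
2.0 -0.22 end [ 48.6 196.9] [107.  58.] [309.  58.] st [109. 504.] [303. 505.] lip [ 42.5 183.5]
1.9 -0.15 end [ 47.6 202.8] [103.  80.] [313.  81.] st [108. 525.] [304. 525.] lip [ 42.5 189. ]
2.08 -0.035 end [ 50.2 211.4] [96. 84.] [320.  85.] st [107. 522.] [306. 523.] lip [ 46.6 197.1]
```

View pics/w14c.png

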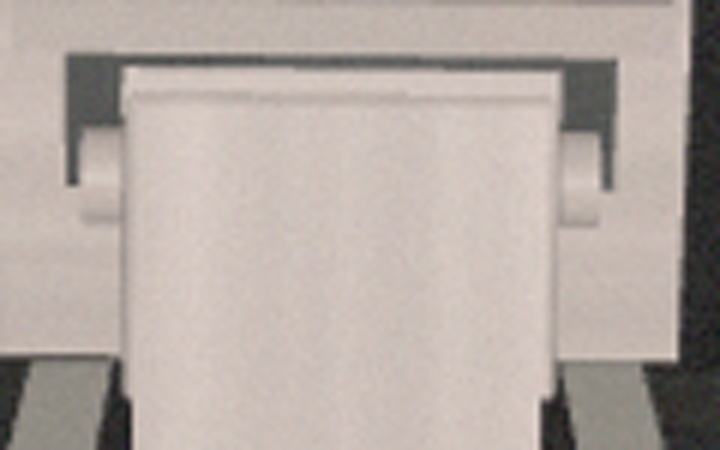

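Emit:
jog_arm --plan '[[0.8,[0,0,0],0],[0.8,[0,0,0],0],[0.8,[0,0.05,0],0],[0.8,[0,0.05,0],0],[0.8,[0,0,0],0],[0.8,[0,0,0],0],[0.8,[0,0,0],0],[0.8,[0,0,0],0],[0.8,[0,0,0],0],[0.8,[0,0,0],0]]' --grip_force 90

```text
time: 16.2
tcp_pos: [550.8, -136.9, 159.7]
ee_rot: [[-0.177, -0.984, 0.002], [-0.984, 0.177, -0.0], [-0.0, -0.002, -1.0]]
ft_force: [4.3, 1.2, 4.8]
gripper_width: 22.9
```

Emit:
jog_arm --plan '[[0.8,[0,0.05,0],0],[0.8,[0,0.05,0],0],[0.8,[0,0,0],0],[0.8,[0,0,0],0],[0.8,[0,0,0],0],[0.8,[0,0,0],0],[0.8,[0,0,0],0],[0.8,[0,0,0],0],[0.8,[0,0,0],0],[0.8,[0,0,0],0]]'

```text
time: 17.03
tcp_pos: [550.3, -136.8, 159.8]
ee_rot: [[-0.177, -0.984, 0.004], [-0.984, 0.177, -0.0], [-0.0, -0.004, -1.0]]
ft_force: [6.3, 1.1, 4.2]
gripper_width: 23.1
```

```bash
python3 snap.py wrist:15; python3 zoom.py pics/wrist15.png 250 220 410 440 2.7 pics/w15.png 1
```

```text
t 17.03 tcp [ 550.3 -136.8  159.8] F [6.3 1.1 4.2] w 23.1 tx [-1.772e-01 -9.842e-01 -2.000e-04]
```

View pics/w15.png

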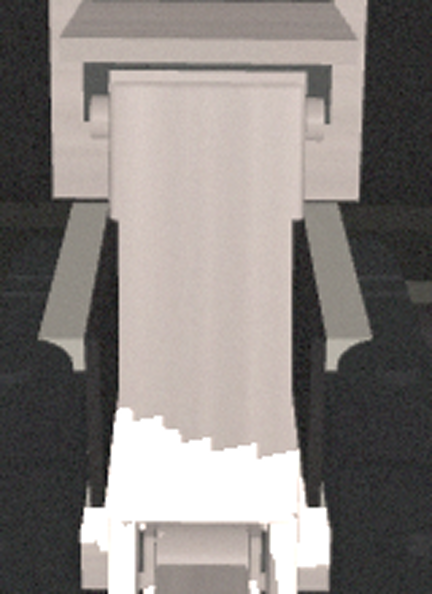

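Emit:
jog_arm --plan '[[0.8,[0,0.05,0],0],[0.8,[0,0.02,0],0],[0.8,[0,0,0],0],[0.8,[0,0,0],0],[0.8,[0,0,0],0],[0.8,[0,0,0],0],[0.8,[0,0,0],0],[0.8,[0,0,0],0],[0.8,[0,0,0],0],[0.8,[0,0,0],0]]'

```text
time: 17.92
tcp_pos: [549.9, -136.7, 159.9]
ee_rot: [[-0.177, -0.984, 0.004], [-0.984, 0.177, -0.001], [-0.0, -0.005, -1.0]]
ft_force: [9.1, 0.0, 4.1]
gripper_width: 22.9
```

Emit:
jog_arm --plan '[[0.8,[0,0.05,0],0],[0.8,[0,0.02,0],0],[0.8,[0,0,0],0],[0.8,[0,0,0],0],[0.8,[0,0,0],0],[0.8,[0,0,0],0],[0.8,[0,0,0],0],[0.8,[0,0,0],0],[0.8,[0,0,0],0],[0.8,[0,0,0],0]]'

```text
time: 18.75
tcp_pos: [549.5, -136.6, 159.9]
ee_rot: [[-0.177, -0.984, 0.005], [-0.984, 0.177, -0.001], [-0.0, -0.005, -1.0]]
ft_force: [10.0, 0.4, 3.6]
gripper_width: 23.1
```

```bash
python3 snap.py wrist:16 top:16; python3 zoom.py pics/wrist16.png 250 220 410 440 2.7 pics/w16.png 1;python3 zoom.py pics/top16.png 330 180 450 300 5 pics/t16.png 1.5
```

```text
t 18.75 tcp [ 549.5 -136.6  159.9] F [10.   0.4  3.6] w 23.1 tx [-1.771e-01 -9.842e-01 -1.000e-04]
```

View pics/w16.png

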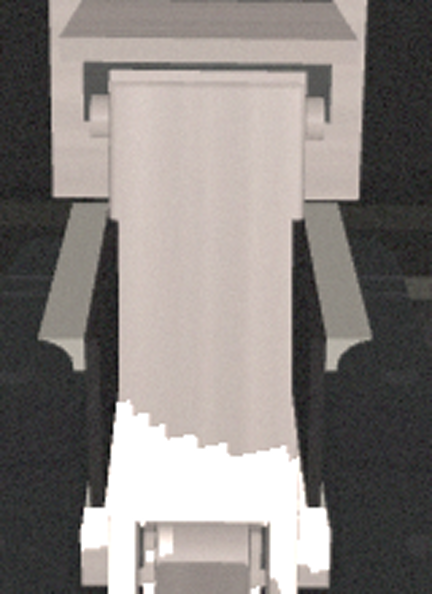

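Emit:
jog_arm --plan '[[0.5,[0,0,0],0],[0.5,[0,0,0],0],[0.5,[0,0,0],0],[0.5,[0,0,0],0],[0.5,[0,0,-0.5],0],[0.5,[0,0,-1.0],0],[0.5,[0,0,-1.5],0],[0.5,[0,0,-2.0],0],[0.5,[0,0,-2.0],0],[0.5,[0,0,-1.0],0]]' --grip_force 30

```text
time: 19.68
tcp_pos: [548.3, -136.7, 243.3]
ee_rot: [[-0.177, -0.984, 0.004], [-0.984, 0.177, -0.002], [0.001, -0.005, -1.0]]
ft_force: [-0.5, -0.0, 0.0]
gripper_width: 42.7
```

```bash
python3 snap.py wrist:17 scene:17; python3 zoom.py pics/wrist17.png 240 130 420 430 2 pics/w17.png 1;python3 zoom.py pics/scene17.png 180 170 300 290 5 pics/s17.png 1.6
```

```text
t 19.68 tcp [ 548.3 -136.7  243.3] F [-0.5 -0.   0. ] w 42.7 tx [-1.773e-01 -9.842e-01  8.000e-04]
```

View pics/w17.png

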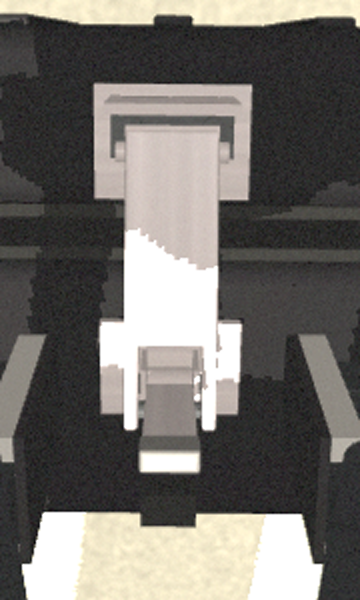

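View pics/s17.png

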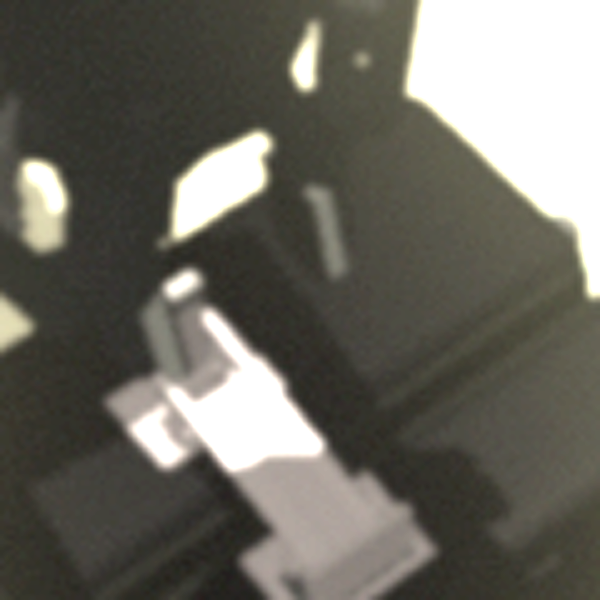

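Emit:
jog_arm --plan '[[1,[0,0,0],0],[1,[0,0,0],0],[1,[0,0,0],0],[1,[0,0,0.5],0],[1,[0,0,0.5],0],[1,[0,0,0.5],0],[1,[0,0,0.5],0],[1,[0,0,0],0],[1,[0,0,0],0],[1,[0,0,0],0]]'

```text
time: 20.62
tcp_pos: [547.7, -136.4, 219.5]
ee_rot: [[-0.177, -0.984, 0.0], [-0.984, 0.177, -0.0], [0.0, -0.0, -1.0]]
ft_force: [0.1, -1.3, 0.4]
gripper_width: -0.2
```

```bash
python3 snap.py wrist:18 scene:18; python3 zoom.py pics/wrist18.png 230 170 430 440 2.2 pics/w18.png 1.2;python3 zoom.py pics/scene18.png 180 170 300 290 5 pics/s18.png 2.2
```

```text
t 20.62 tcp [ 547.7 -136.4  219.5] F [ 0.1 -1.3  0.4] w -0.2 tx [-1.773e-01 -9.842e-01  1.000e-04]
```

View pics/w18.png

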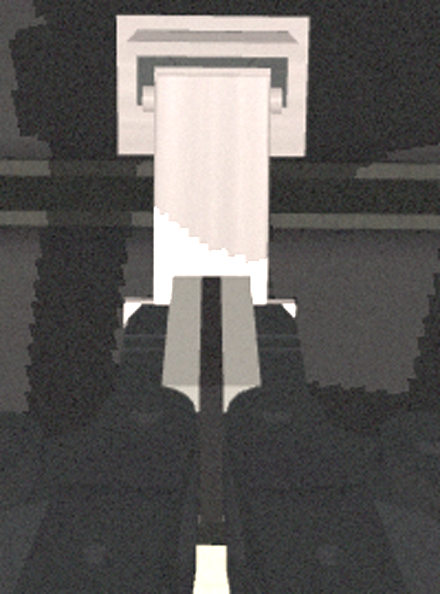

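View pics/s18.png

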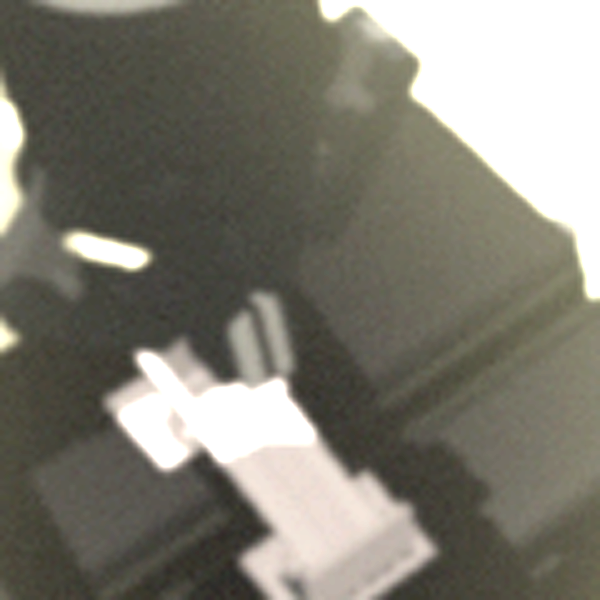

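```bash
python3 - <<'E'
from est import *
S=pickle.load(open("scene18.pkl","rb"));W2=pickle.load(open("wrist18.pkl","rb"))
Rt=np.c_[[-.177,-.984,0],[-.984,.177,0],[0,0,-1]];t=np.array([547.7,-136.4,219.5])
f=lambda P:np.r_[proj(S,P)[0]-[180+266/5,170+380/5],proj(W2,P)[0]-[230+212/2.2,170+276/2.2]]
q=least_squares(f,t); print(((q.x-t)@Rt).round(1),q.x.round(1),q.fun.round(1),tcpc(547.7,-136.4))
for y in(-11,-8):
  for dz in (0,10,20,25,30): print(y,dz,proj(W2,t+Rt@[0,y,-dz])[0].round(1),((proj(S,t+Rt@[0,y,-dz])[0]-[180,170])*5).round(0))
# lever angle from wrist17 : end-face mid row
s=pickle.load(open("wrist17.pkl","rb"))
for th in np.arange(1.5,2.2,.05):
  r=lambda a,b:proj(s,w(p,(-35-a*np.cos(th)+b*np.sin(th),0,192+a*np.sin(th)+b*np.cos(th))))[0,1]
  print(th.round(2),((np.array([r(56,2.5),r(56,-2.5)])-130)*2).round(0),end=' ')
E
```

```text
[  0.   -8.2 -30.6] [ 555.8 -137.9  250.1] [-0. -0. -0. -0.] [12.75278672  0.05717814  0.        ]
-11 0 [326.1 259.9] [287. 446.]
-11 10 [326.2 268.3] [282. 427.]
-11 20 [326.2 277.6] [277. 407.]
-11 25 [326.2 282.7] [275. 397.]
-11 30 [326.2 288.1] [272. 387.]
-8 0 [326.1 266.1] [281. 439.]
-8 10 [326.2 274.8] [276. 420.]
-8 20 [326.2 284.5] [271. 401.]
-8 25 [326.2 289.7] [268. 391.]
-8 30 [326.2 295.3] [266. 380.]
1.5 [503. 519.] 1.55 [493. 510.] 1.6 [483. 501.] 1.65 [472. 491.] 1.7 [461. 480.] 1.75 [449. 469.] 1.8 [438. 458.] 1.85 [426. 447.] 1.9 [414. 435.] 1.95 [402. 424.] 2.0 [390. 412.] 2.05 [378. 400.] 2.1 [366. 388.] 2.15 [355. 376.] 2.2 [343. 364.]
```

```bash
python3 - <<'E'
import numpy as np
r=46
prev=None
for th in [1.75,1.6,1.45,1.3,1.15,1.0,.85,.7,.55,.4,.3,.2,.1,0]:
    C=np.array([-35-r*np.cos(th)+2.5*np.sin(th),192+r*np.sin(th)+2.5*np.cos(th)])
    t=C+[11,-30.6]
    print(th,"C",C.round(1),"tcp case x,z",t.round(1), "d dy,dz(cm)" , None if prev is None else (-(t-prev)/10).round(2)); prev=t
E
```

```text
1.75 C [-24.3 236.8] tcp case x,z [-13.3 206.2] d dy,dz(cm) None
1.6 C [-31.2 237.9] tcp case x,z [-20.2 207.3] d dy,dz(cm) [ 0.68 -0.11]
1.45 C [-38.1 238. ] tcp case x,z [-27.1 207.4] d dy,dz(cm) [ 0.69 -0.01]
1.3 C [-44.9 237. ] tcp case x,z [-33.9 206.4] d dy,dz(cm) [0.68 0.1 ]
1.15 C [-51.5 235. ] tcp case x,z [-40.5 204.4] d dy,dz(cm) [0.66 0.2 ]
1.0 C [-57.8 232.1] tcp case x,z [-46.8 201.5] d dy,dz(cm) [0.62 0.29]
0.85 C [-63.5 228.2] tcp case x,z [-52.5 197.6] d dy,dz(cm) [0.57 0.38]
0.7 C [-68.6 223.5] tcp case x,z [-57.6 192.9] d dy,dz(cm) [0.51 0.47]
0.55 C [-72.9 218.2] tcp case x,z [-61.9 187.6] d dy,dz(cm) [0.43 0.54]
0.4 C [-76.4 212.2] tcp case x,z [-65.4 181.6] d dy,dz(cm) [0.35 0.6 ]
0.3 C [-78.2 208. ] tcp case x,z [-67.2 177.4] d dy,dz(cm) [0.18 0.42]
0.2 C [-79.6 203.6] tcp case x,z [-68.6 173. ] d dy,dz(cm) [0.14 0.44]
0.1 C [-80.5 199.1] tcp case x,z [-69.5 168.5] d dy,dz(cm) [0.09 0.45]
0 C [-81.  194.5] tcp case x,z [-70.  163.9] d dy,dz(cm) [0.05 0.46]
```

Emit:
jog_arm --plan '[[1,[0,0,0.6],0],[1,[0,0,0.65],0],[1,[0,0.5,0],0],[1,[0,0.5,0],0],[1,[0,0.5,0],0],[1,[0,0.4,0],0],[1,[0,0.2,0],0],[1,[0,0,0],0],[1,[0,0,0],0],[1,[0,0,0],0]]'

```text
time: 21.55
tcp_pos: [527.1, -132.7, 206.9]
ee_rot: [[-0.177, -0.984, 0.0], [-0.984, 0.177, -0.0], [0.0, -0.0, -1.0]]
ft_force: [1.3, -0.2, -0.3]
gripper_width: -0.1
```

```bash
python3 snap.py wrist:19 top:19 scene:19; python3 zoom.py pics/wrist19.png 230 170 430 440 2.2 pics/w19.png 1.2;python3 zoom.py pics/top19.png 330 180 450 300 5 pics/t19.png 1.5;python3 zoom.py pics/scene19.png 180 170 300 290 5 pics/s19.png 2.2
```

```text
t 21.55 tcp [ 527.1 -132.7  206.9] F [ 1.3 -0.2 -0.3] w -0.1 tx [-1.773e-01 -9.842e-01  1.000e-04]
```

View pics/t19.png

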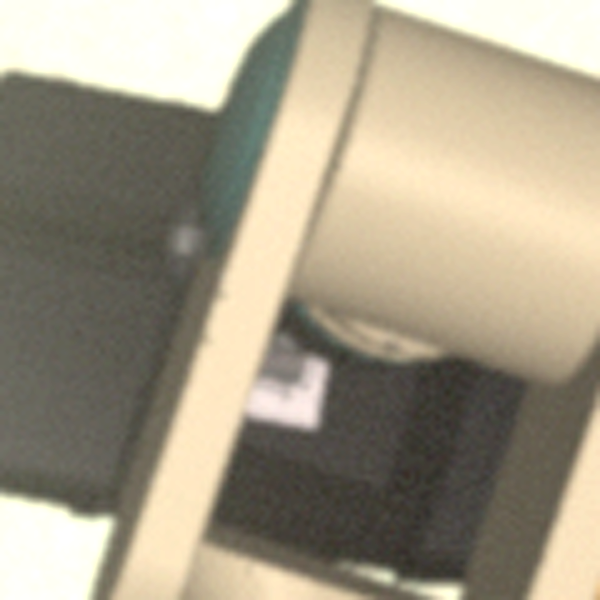

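View pics/s19.png

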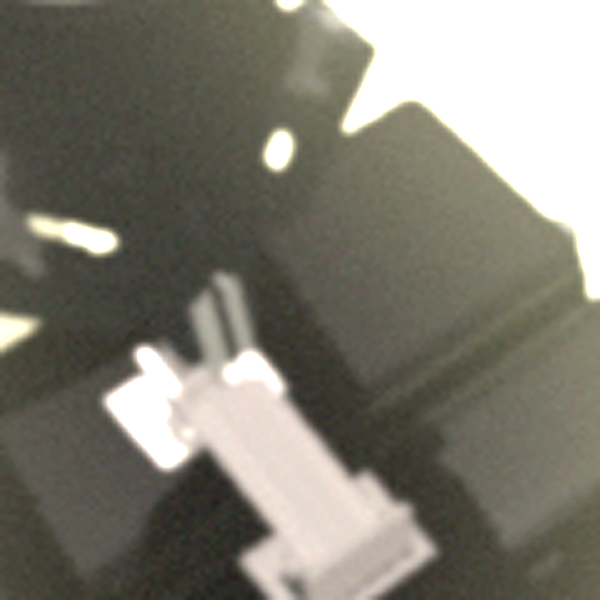

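Emit:
jog_arm --plan '[[1,[0,0.4,0],0],[1,[0,0.4,0],0],[1,[0,0.4,0],0],[1,[0,0.4,0],0],[1,[0,0.4,0],0],[1,[0,0.4,0.05],0],[1,[0,0.4,0.1],0],[1,[0,0.4,0.1],0],[1,[0,0,0],0],[1,[0,0,0],0]]'

```text
time: 22.53
tcp_pos: [496.3, -127.0, 205.1]
ee_rot: [[-0.177, -0.984, 0.004], [-0.984, 0.177, -0.001], [-0.0, -0.004, -1.0]]
ft_force: [7.3, -0.5, 1.5]
gripper_width: 0.2
```

```bash
python3 snap.py wrist:20 scene:20; python3 zoom.py pics/wrist20.png 230 130 430 440 1.9 pics/w20.png 1.2;python3 zoom.py pics/scene20.png 180 170 300 290 5 pics/s20.png 2.2
```

```text
t 22.53 tcp [ 496.3 -127.   205.1] F [ 7.3 -0.5  1.5] w 0.2 tx [-1.770e-01 -9.842e-01 -1.000e-04]
```

View pics/w20.png

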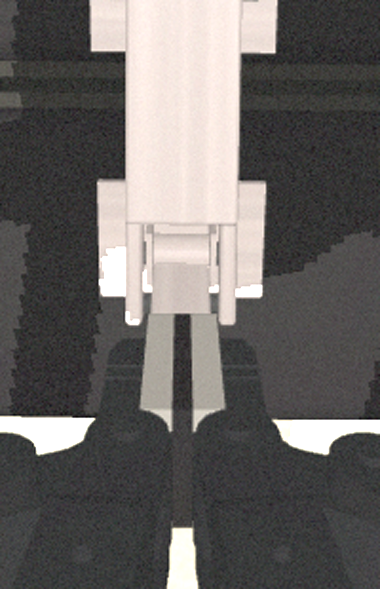

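View pics/s20.png

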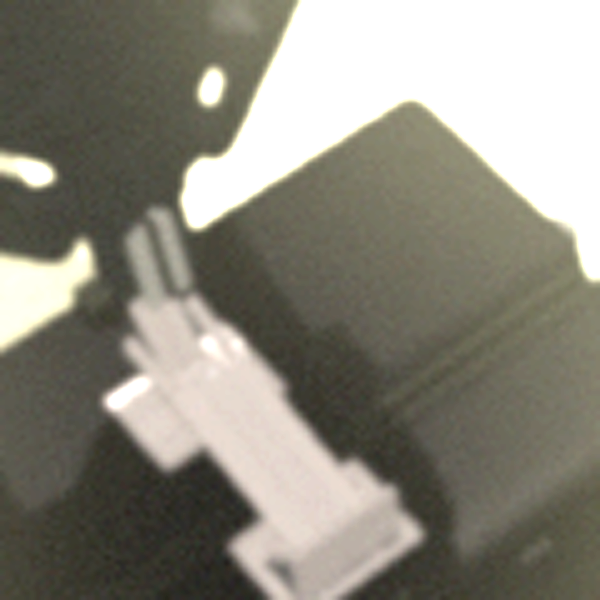

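Emit:
jog_arm --plan '[[1,[0,0.25,0.1],0],[1,[0,0.25,0.12],0],[1,[0,0.25,0.14],0],[1,[0,0.22,0.15],0],[1,[0,0.22,0.16],0],[1,[0,0.2,0.17],0],[1,[0,0.2,0.18],0],[1,[0,0.18,0.18],0],[1,[0,0,0],0],[1,[0,0,0],0]]'

```text
time: 23.47
tcp_pos: [478.7, -123.7, 194.2]
ee_rot: [[-0.177, -0.984, 0.004], [-0.984, 0.177, -0.001], [-0.0, -0.004, -1.0]]
ft_force: [3.2, 1.0, 7.6]
gripper_width: 0.3
```

```bash
python3 snap.py wrist:21 scene:21; python3 zoom.py pics/wrist21.png 230 100 430 440 1.7 pics/w21.png 1.2;python3 zoom.py pics/scene21.png 180 170 300 290 5 pics/s21.png 2.2
```

```text
t 23.47 tcp [ 478.7 -123.7  194.2] F [3.2 1.  7.6] w 0.3 tx [-1.769e-01 -9.842e-01 -1.000e-04]
```

View pics/s21.png

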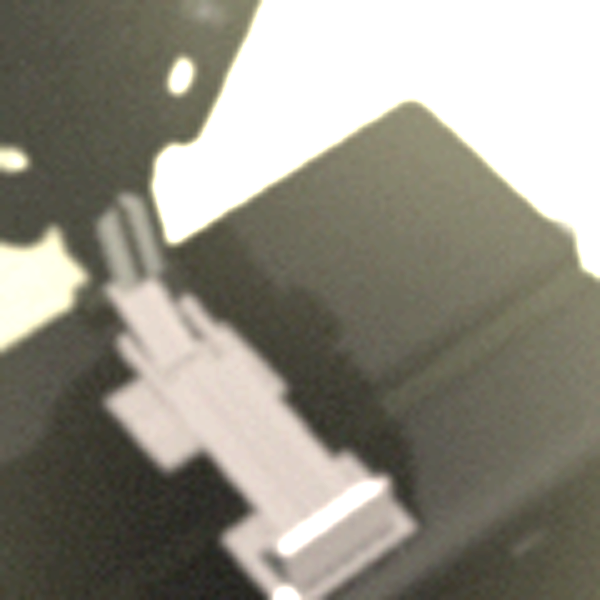

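Emit:
jog_arm --plan '[[1,[0,0.18,0.2],0],[1,[0,0.17,0.22],0],[1,[0,0.16,0.22],0],[1,[0,0.14,0.24],0],[1,[0,0.12,0.24],0],[1,[0,0.1,0.24],0],[1,[0,0.1,0.25],0],[1,[0,0.08,0.25],0],[1,[0,0,0],0],[1,[0,0,0],0]]'

```text
time: 24.4
tcp_pos: [467.3, -121.9, 173.3]
ee_rot: [[-0.177, -0.984, -0.001], [-0.984, 0.177, 0.0], [0.0, 0.001, -1.0]]
ft_force: [-0.4, -0.4, -0.5]
gripper_width: -0.1
```

```bash
python3 snap.py wrist:22 scene:22; python3 zoom.py pics/wrist22.png 230 100 430 440 1.7 pics/w22.png 1.2;python3 zoom.py pics/scene22.png 180 170 300 290 5 pics/s22.png 2.2
```

```text
t 24.4 tcp [ 467.3 -121.9  173.3] F [-0.4 -0.4 -0.5] w -0.1 tx [-0.1773 -0.9842  0.    ]
```

View pics/s22.png

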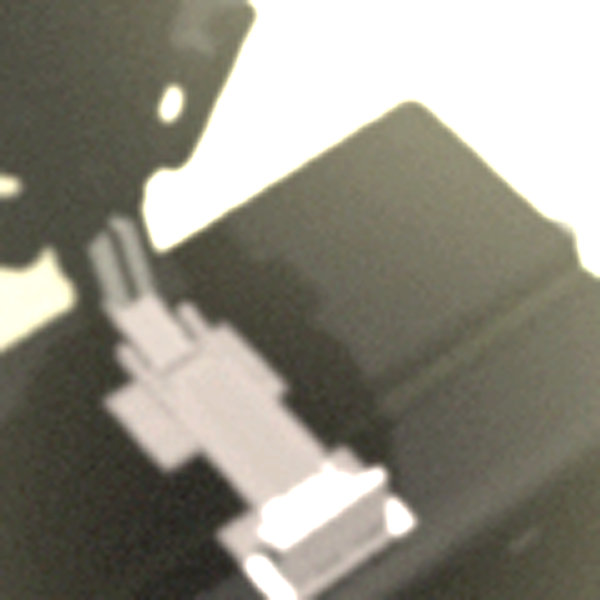

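View pics/w22.png

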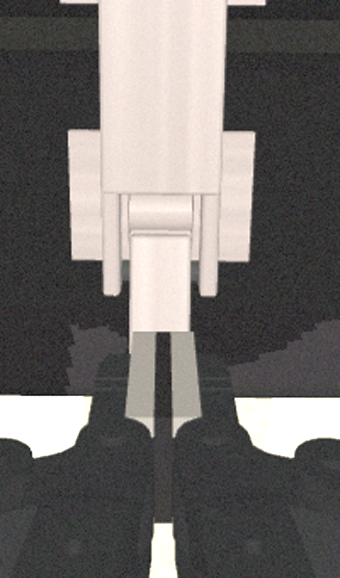

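Emit:
jog_arm --plan '[[1,[0,0,0.15],0],[1,[0,0,0.15],0],[1,[0,0,0.15],0],[1,[0,0,0.15],0],[1,[0,0,0.1],0],[1,[0,0,0.05],0],[1,[0,0,0],0],[1,[0,0,0],0],[1,[0,0,0],0],[1,[0,0,0],0]]'

```text
time: 25.33
tcp_pos: [467.8, -122.0, 166.3]
ee_rot: [[-0.177, -0.984, 0.0], [-0.984, 0.177, -0.0], [0.0, -0.0, -1.0]]
ft_force: [-0.1, 0.9, 0.3]
gripper_width: -0.2
```

Emit:
jog_arm --plan '[[1,[0,0,0.05],0],[1,[0,0,0.05],0],[1,[0,0,0],0],[1,[0,0,0],0],[1,[0,0,0],0],[1,[0,0,0],0],[1,[0,0,0],0],[1,[0,0,0],0],[1,[0,0,0],0],[1,[0,0,0],0]]'

```text
time: 26.17
tcp_pos: [467.8, -122.0, 165.2]
ee_rot: [[-0.177, -0.984, 0.0], [-0.984, 0.177, -0.0], [0.0, -0.0, -1.0]]
ft_force: [-0.5, -0.5, 0.4]
gripper_width: 0.3
```

Emit:
jog_arm --plan '[[1,[0,0,0.05],0],[1,[0,0,0.03],0],[1,[0,0,0],0],[1,[0,0,0],0],[1,[0,0,0],0],[1,[0,0,0],0],[1,[0,0,0],0],[1,[0,0,0],0],[1,[0,0,0],0],[1,[0,0,0],0]]'

```text
time: 27.0
tcp_pos: [467.8, -122.0, 164.4]
ee_rot: [[-0.177, -0.984, 0.0], [-0.984, 0.177, -0.0], [0.0, -0.0, -1.0]]
ft_force: [0.1, 0.6, 0.7]
gripper_width: -0.1
```

Emit:
jog_arm --plan '[[1,[0,0,0.05],0],[1,[0,0,0.03],0],[1,[0,0,0],0],[1,[0,0,0],0],[1,[0,0,0],0],[1,[0,0,0],0],[1,[0,0,0],0],[1,[0,0,0],0],[1,[0,0,0],0],[1,[0,0,0],0]]'

```text
time: 27.83
tcp_pos: [467.8, -122.0, 163.6]
ee_rot: [[-0.177, -0.984, 0.0], [-0.984, 0.177, -0.0], [0.0, -0.0, -1.0]]
ft_force: [-0.6, -0.5, -0.7]
gripper_width: 0.1
```

Emit:
jog_arm --plan '[[1,[0,0,0.05],0],[1,[0,0,0.03],0],[1,[0,0,0],0],[1,[0,0,0],0],[1,[0,0,0],0],[1,[0,0,0],0],[1,[0,0,0],0],[1,[0,0,0],0],[1,[0,0,0],0],[1,[0,0,0],0]]'

```text
time: 28.67
tcp_pos: [467.8, -122.0, 163.2]
ee_rot: [[-0.177, -0.984, 0.001], [-0.984, 0.177, -0.0], [0.0, -0.001, -1.0]]
ft_force: [-3.4, 0.7, 5.8]
gripper_width: 0.1
```

```bash
python3 snap.py wrist:23 scene:23; python3 zoom.py pics/wrist23.png 230 100 430 440 1.7 pics/w23.png 1.2;python3 zoom.py pics/scene23.png 180 170 300 290 5 pics/s23.png 2.2
```

```text
t 28.67 tcp [ 467.8 -122.   163.2] F [-3.4  0.7  5.8] w 0.1 tx [-1.772e-01 -9.842e-01  2.000e-04]
```

View pics/s23.png

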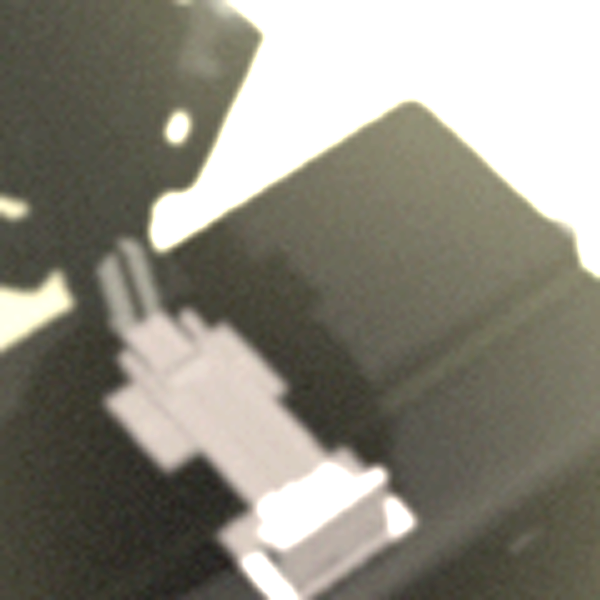

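View pics/w23.png

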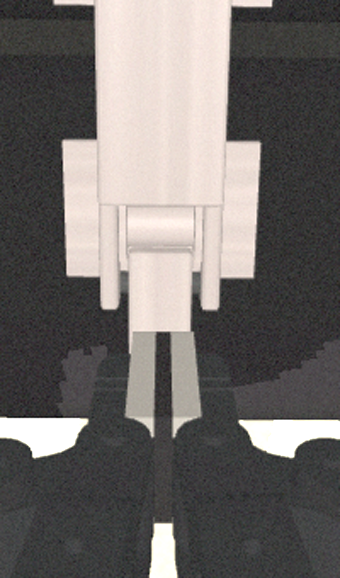

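Emit:
jog_arm --plan '[[1,[0,0,0],0],[1,[0,0,-0.3],0],[1,[0,0,-0.7],0],[1,[0,0,-1.5],0],[1,[0,0,-2],0],[1,[0,0,-2],0],[1,[0,0,-2],0],[1,[0,0,-2],0],[1,[0,0,-2],0],[1,[0,0,-1.5],0]]'

```text
time: 29.6
tcp_pos: [467.9, -122.0, 304.9]
ee_rot: [[-0.177, -0.984, 0.002], [-0.984, 0.177, -0.001], [0.0, -0.002, -1.0]]
ft_force: [-0.2, 0.2, 0.0]
gripper_width: -0.4
```

Emit:
jog_arm --plan '[[0.5,[0,0,0],0],[0.5,[0,-1,0],0],[0.5,[0,-1.5,0],0],[0.5,[0,-1.5,0],0],[0.5,[0,-1,0],0],[0.5,[0,0,0],0],[0.5,[0,0,0],0],[0.5,[0,0,0],0],[0.5,[0,0,0],0],[0.5,[0,0,0],0]]'

```text
time: 30.43
tcp_pos: [516.6, -130.8, 303.1]
ee_rot: [[-0.177, -0.984, 0.0], [-0.984, 0.177, -0.0], [0.0, -0.001, -1.0]]
ft_force: [0.4, -0.0, -0.1]
gripper_width: 42.7
```

```bash
python3 snap.py wrist:24 scene:24 top:24; python3 zoom.py pics/wrist24.png 140 60 520 400 2 pics/w24.png 1.4
```

```text
t 30.43 tcp [ 516.6 -130.8  303.1] F [ 0.4 -0.  -0.1] w 42.7 tx [-1.773e-01 -9.842e-01  1.000e-04]
```

View pics/w24.png

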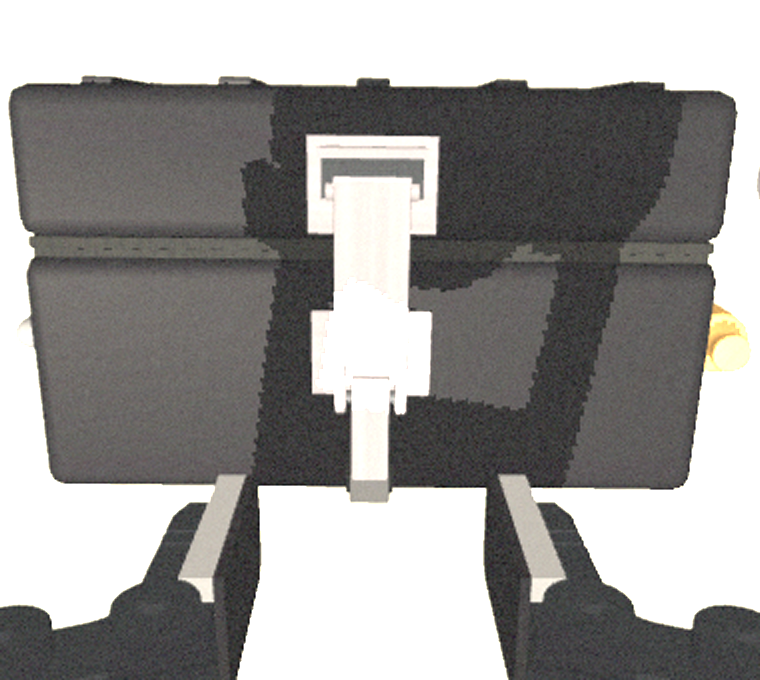

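View pics/scene24.png

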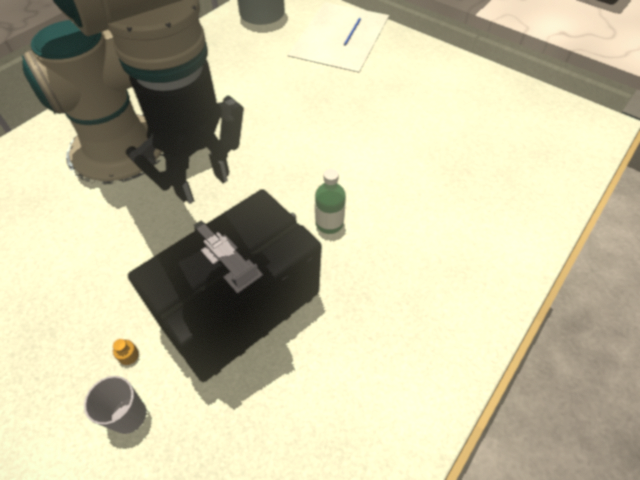

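```bash
python3 - <<'E'
from est import *
s=pickle.load(open("wrist24.pkl","rb"))
for th in (0,.05,.1,.2): print(th,((proj(s,w(p,[(-35-56*np.cos(th)+b*np.sin(th),0,192+56*np.sin(th)+b*np.cos(th)) for b in(2.5,-2.5)]))-[140,60])*2).round(0)[:,1])
from cell import job_done; print(job_done())
E
```

```text
0 [502. 496.]
0.05 [505. 499.]
0.1 [508. 503.]
0.2 [512. 508.]
the job is handed in; nothing more can be done
None
```

The case is closed and the job is handed in at 30.4 s of the 72 s allowed.

**What I did**
- **Hooking:** I pinched the claw, worked its lip down into the slot behind the bar, and drew it back. The pull reached about 10 N, rising near the gasket's rate of 5 N per mm, which showed it was bearing on the bar. That is a little above the 6–9 N you described, but under the 15 N limit.
- **Closing the lever:** I let go, then swung the lever over with the shut fingertips, with about 8 N at most in the readings. It passed over centre by itself. I pressed it down at about 6 N, where the fingertips stopped at the height expected for the lever lying home.
- **Finish:** I then backed off about 140 mm, and the gripper is touching nothing.

**Last checks**
- The pictures show the claw over the bar with its lip in the slot, the lever flat, and the seam gap nearly closed.
- The flask, beaker and weight look unmoved, and the force reading is about zero.
- The lever-end position fits home, though in that picture small angles are only a few pixels apart. The contact height is the stronger sign.

**What disagreed**
- **Finger length:** In the pictures the fingertips stood about 30 mm behind the stated TCP. I used the measured offset, and the final contact height agreed with it.
- **Claw slip:** The claw slid between the pads while being lowered, so I re-gripped it twice.
- **Claw angle:** My image estimate of the claw's angle was wrong just before hooking. I used the plate's apparent width and the pull force instead.

I could only read the force at the end of each call, so short peaks in between were not seen.

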